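# Test bung caps in a clamped leak-test jig

### The arm

A 6-joint arm with a two-finger parallel gripper is mounted at the origin on a cart in front of the work surface, level with it; the furniture and walls round the work are solid. World frame = base frame: x ahead of the robot, y to its left, z up, the work surface at z = 0. Lengths are in m, angles in rad, forces in N, time in s.
With the tool pointing down it reaches from about 0.425 to 0.925 m from the base axis. Payload 12.5 kg.
Tool frame: the origin (TCP) lies midway between the tips of the shut fingers; the grasp point (between the pads) lies 19 mm behind it (grip_depth is the distance from the TCP to the grasp point, in m); y points along the fingers, x is the direction in which the jaws open and shut, and the axes are right-handed (so a half turn about y gives the same grasp; the last joint's range is limited). The gripper opens to 85 mm and grips with 20 to 120 N. Pads are 22 mm wide; open, the fingers measure 114 mm over their backs; the gripper's body (76 mm by 85 mm) begins 54 mm behind the grasp point. The pads swing forward as they close: fully open they stand 13 mm farther back than shut.
Start: joints at [1.109, 0.491, 1.559, -0, 1.092, -0.106], TCP at [0.218, 0.586, 0.231] pointing down, gripper open.
Joint ranges: [-3.1, 3.1], [-0.84, 2.19], [0.05, 2.79], [-1.13, 4.28], [0.06, 2.93], [-2.69, 2.69]. Speed limits (rad/s): [2.22, 2.22, 2.79, 3.14, 3.14, 3.14].

### API

Orientations are given as a unit quaternion [w, x, y, z].
In Python, from cell import * gives the robot as it stands.
- The arm moves only by the tool jog_arm, never from a script. Its argument "commands" is a list of rows, each a list of 5 numbers: the opening, from -1 (shut) to 1 (fully open), so that 0 is half open, then the shift along the tool's x, y, z in units of 0.15 m (1.0 is 0.15 m), then the turn about the tool's y in units of 360 degrees (1.0 is 360 degrees). In form: [[claw, tx, ty, tz, turn], ...]. A call has 1 to 10 rows; each row is the pose to reach, as a shift and turn from the pose commanded when the call began, along the tool's axes at that moment, turning the shorter way round; what a row does not reach only later rows make up. A row lasts 1/8 s, in which the tool goes at most 62.5 mm and 10.7 degrees, less where a joint would pass 70% of its speed; a pose out of reach is approached as far as the arm can. A call with a number of a shift or a turn outside -1 to 1 is refused whole. A call with a gripper value outside its range is refused whole. The fingers move at their own pace and stop on an object; "newtons" is the grip in N (left out, the last holds). Time passes only in rows, so rows that repeat a pose let the fingers close. It gives the time, the measured TCP pose, the force and the opening at its end, in the units of the state.
- state(): the state, without advancing time (a new reading comes with each control period).
- get_image(name): name is "scene" or "top" or "wrist"; returns a dict with "image" (400x640x3 uint8, blue, green, red), "K" (3x3 intrinsics, pixels), "D" ([k1, k2, p1, p2, k3] as OpenCV has them; the pictures are not rectified), "xyz" and "orientation" of the camera in the world. Camera axes: x right, y down, z forward; pixel columns grow to the right and rows downward; lengths in m; the calibration is good to about 2 mm. A picture is of the moment at which its call begins. There is no depth.
- sign_off(): hands the job in, once; it reports no verdict.
Trained networks look in the newest picture that a camera, given by its name, has taken for a name from the list of things; names that differ only in an ending like _2 or _b are one class to them, and where a whole thing is asked for, a point or a joint stands for the part that bears it (a point fixed in the world has none). Each returns a list of dicts, best first, with "p" (0 to 1); they miss things now and then, are a little off and sometimes report something else, mostly with a low value. They report only what shows in the picture. A call takes as long as a camera call.
- look_for(camera, name): "location" ([column, row] as shares, 0 to 1, of the picture: columns of its width, rows of its height, amid what is visible of it).
The state is a dict: "time": time; "qpos": joint angles; "joint_vel": joint speeds; "effort": joint torques, N m; "eef_pos": TCP position; "eef_rot": TCP orientation; "wrist_force": force on the tool from outside, world axes, zero at the start; "wrist_torque": the same for the moment, N m; "grip_width": finger opening in m.
Only numpy, scipy, OpenCV 4.12 (cv2) and the standard library are available. Lean on these libraries where they do the work, as an engineer would, in place of code of your own. Each camera call takes 0.05 s, during which the arm holds its last target. There are 200 camera calls.

### The job

Leak-test the red bung caps. Set each one knob up in a nest of the jig and, with the clamp open, press it down until you feel it sit fully home on the nest floor (the stiff plunger in each nest at first holds it up). Then close the hinged clamp over them, press the yellow, the blue and the white button fully in, one at a time in that order, with the clamp staying closed, open the clamp again and set the tested caps knob up, flat in the green tray, leaving the clamp open and the beaker, spanner and spare pump head undisturbed.

Things in the scene. Friction and masses are not known exactly. Their poses are not given: they have to be found in the camera images.
- cap_a: loose red drum bung cap, 30 g, standing knob up; solid outline: cylinder of 58 mm diameter from 2 to 20 mm height, above it a cone narrowing to 36 mm at 32 mm, flat top at 33 mm. Origin: centre of the underside, z up. Two or three of cap_a, cap_b, cap_c are present (None from the start: absent).
- cap_b: loose red drum bung cap, 30 g, standing knob up; solid outline: cylinder of 58 mm diameter from 2 to 20 mm height, above it a cone narrowing to 36 mm at 32 mm, flat top at 33 mm. Origin: centre of the underside, z up. Two or three of cap_a, cap_b, cap_c are present (None from the start: absent).
- cap_c: loose red drum bung cap, 30 g, standing knob up; solid outline: cylinder of 58 mm diameter from 2 to 20 mm height, above it a cone narrowing to 36 mm at 32 mm, flat top at 33 mm. Origin: centre of the underside, z up. Two or three of cap_a, cap_b, cap_c are present (None from the start: absent).
- jig: fixed aluminium jig, 150 x 270 mm, 24 mm high, blue hinge posts to 64 mm. Three round nests (62 mm wide, 9 mm deep: 2 mm play round a cap) in a row along its y, 85 mm apart. A cap fully home has its underside 15 mm, its top 48 mm above the table, and 11 mm of straight side above the jig. Origin: under the middle nest, on the table; x points away from the robot to the hinge, 70 mm off, z up.
- nest_0 (a point): centre of a nest floor, 15 mm above the table. A black plunger (36 mm wide) in it stands 3 to 6 mm up at first, slides down at about 6 N, stays where pushed and ends flush with the floor: a cap merely set in stands proud; pushed, it yields at about 6 N, then stops hard when home. Nests are alike; any cap fits any. This is the left one, jig y = +85 mm.
- nest_1 (a point): centre of a nest floor, 15 mm above the table. A black plunger (36 mm wide) in it stands 3 to 6 mm up at first, slides down at about 6 N, stays where pushed and ends flush with the floor: a cap merely set in stands proud; pushed, it yields at about 6 N, then stops hard when home. Nests are alike; any cap fits any. This is the middle one, jig y = 0.
- nest_2 (a point): centre of a nest floor, 15 mm above the table. A black plunger (36 mm wide) in it stands 3 to 6 mm up at first, slides down at about 6 N, stays where pushed and ends flush with the floor: a cap merely set in stands proud; pushed, it yields at about 6 N, then stops hard when home. Nests are alike; any cap fits any. This is the right one, jig y = -85 mm.
- clamp (a joint): clamp hinge, rad: 0 closed, its steel bar level 1.5 mm above caps that are home; grows as it opens up and away from the robot, to 2.0; starts open at 1.6 to 1.8. Stays where left (3 N at the handle, plus its weight, 0.25 kg). Open, its bar stands upright about 60 mm beyond the nest centres, up to 145 mm high (handle to 185): take caps with the fingers closing along the jig's y.
- clamp_handle (a point): middle of the clamp's red bar handle, 12 mm thick, 106 mm long, along the jig's y, 125 mm from the hinge axis, on stubs 45 mm either side; turns with the clamp. Closed: 56 mm above the table (32 above the jig), 55 mm robot-side of the nest centres, 33 mm free to the clamp bar. Can be pinched from above at any clamp angle, fingers closing along the jig's x.
- clamp_hinge (a point): on the hinge axis of the clamp (the axis is the jig's y), 54 mm above the table.
- yellow (a joint): travel of the yellow button, m: 0 out, 0.006 fully in (count it pressed from 0.0045); it springs back; about 5 N fully in.
- blue (a joint): travel of the blue button, m: 0 out, 0.006 fully in (count it pressed from 0.0045); it springs back; about 5 N fully in.
- white (a joint): travel of the white button, m: 0 out, 0.006 fully in (count it pressed from 0.0045); it springs back; about 5 N fully in.
- yellow_top (a point): centre of the top of the yellow round push button (24 mm wide, pressed straight down), 52 mm above the table when out, 46 mm apart from the next one, in a row on the grey box (152 x 60 mm, 30 mm high); the order of the colours in the row varies.
- blue_top (a point): centre of the top of the blue round push button (24 mm wide, pressed straight down), 52 mm above the table when out, 46 mm apart from the next one, in a row on the grey box (152 x 60 mm, 30 mm high); the order of the colours in the row varies.
- white_top (a point): centre of the top of the white round push button (24 mm wide, pressed straight down), 52 mm above the table when out, 46 mm apart from the next one, in a row on the grey box (152 x 60 mm, 30 mm high); the order of the colours in the row varies.
- tray: fixed flat green plastic tray, 230 mm along its x, 130 mm along its y, with a lip 12 mm high and walls and floor 3 mm thick. Origin: centre of the underside, z up. A cap standing in it has its underside 3 mm above the table.
- beaker: bystander: loose grey beaker, 67 mm wide, 78 mm high; origin at the centre of its underside.
- spanner: bystander: loose open-end spanner, 169 mm long along its y, 29 mm wide, 9 mm thick, lying flat; origin at the centre of its underside.
- pump: bystander: loose black pump head, 31 x 58 mm, 58 mm high; origin at the underside of its collar.

How it is judged:
By the outcome, as a careful person would: the job done as asked, in the order asked, and still so for the second after the job is handed in, with the robot touching nothing.
Of cap_a, cap_b, cap_c only 2 to 3 are there at a start; the rules pass over those that are not, and their reading is None.
At some moment in a run one of cap_a, cap_b, cap_c may be knocked a few centimetres aside while the robot is not near it.
Once in a run the grip may slacken for a moment while it holds something.
It also fails if it takes over 210 s, if anything falls off the work surface, if the arm or the gripper's body presses on something with over 40 N, if the wrist force passes 120 N, or if a joint passes its speed limit or range.

## Working session

There is one attempt and no reset: what is moved stays moved. The work goes in short steps, Python scripts to look and compute and a tool call to move; the robot and the scene stay as the last step left them, time stands still between calls to the robot, and variables do not carry over. Pictures are saved under pics/ and viewed, about 12 in all and at most 16, crops included, and the job is handed in when it is done.

Besides the shell and the picture viewer there is one more tool, called after ">>>" as name(argument=value, ...), one argument or row to a line, values as JSON. jog_arm: Moves the arm, as the interface text tells. Its arguments: {"type":"object","properties":{"commands":{"type":"array"},"newtons":{"type":"number"}},"required":["commands"]}

```bash
ls; mkdir -p pics; python3 - <<'E'
from cell import *
import cv2
print(state())
for n in("scene","top","wrist"):
    d=get_image(n); cv2.imwrite(f"pics/{n}0.png",d["image"]); print(n,d["K"],d["D"],d["xyz"],d["orientation"])
E
```

```text
pics
{'time': 0.0, 'qpos': array([ 1.10941490e+00,  4.91580769e-01,  1.55949513e+00,  4.84967962e-05,
        1.09166459e+00, -1.05614914e-01]), 'joint_vel': array([-8.85312084e-05,  9.85263701e-04,  3.27242935e-04,  5.96021014e-04,
       -1.21016140e-03,  1.13341302e-04]), 'effort': array([ 2.13116284e-03, -6.18450236e+01, -2.61593485e+01, -4.67180564e-05,
        4.09608547e-03, -1.25665765e-04]), 'eef_pos': array([0.21756426, 0.5856578 , 0.23069882]), 'eef_rot': array([-0.58040606,  0.58076986,  0.40326726, -0.40399343]), 'wrist_force': array([ 0.08533293,  0.08274555, -0.61427947]), 'wrist_torque': array([-0.02865192,  0.07638944,  0.00605347]), 'grip_width': 0.08524781453542823}
scene [[399.45308068   0.         317.45502407]
 [  0.         399.45308068 203.27146503]
 [  0.           0.           1.        ]] [0.01446872 0.         0.         0.         0.        ] [-0.11919819 -0.60730109  0.55685678] [-0.46781659  0.7875182  -0.34748681  0.20053839]
top [[383.93742183   0.         319.82798401]
 [  0.         383.93742183 203.87554356]
 [  0.           0.           1.        ]] [-0.03352674  0.          0.          0.          0.        ] [0.37493355 0.02987827 1.11640478] [ 0.05545878 -0.70036189  0.70921535 -0.05857583]
wrist [[287.40757539   0.         320.88249104]
 [  0.         287.40757539 201.76001926]
 [  0.           0.           1.        ]] [-0.04614162  0.          0.          0.          0.        ] [0.15307774 0.61015988 0.37422426] [0.11490227 0.81291411 0.5653581  0.07961367]
```

View pics/top0.png

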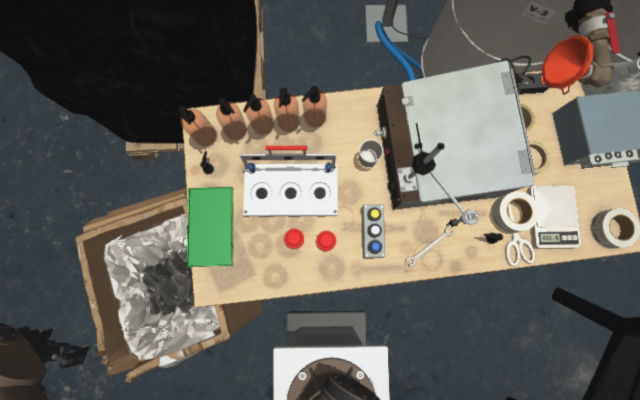

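View pics/scene0.png

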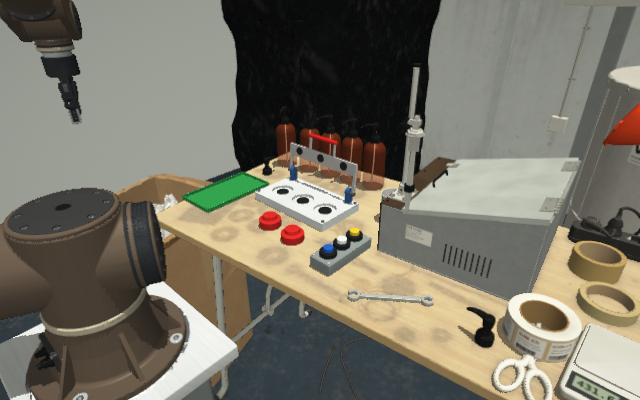

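The top view shows two caps at (293,239) and (326,240), and the nests at (262,193), (291,193) and (320,193). The tray is at (210,226). The button box has yellow (375,213), white (376,230) and blue (376,246). The beaker is at (368,153), the spanner near (435,245), and the clamp stands upright. The scene view agrees and shows no third cap.

```bash
cat > h.py <<'E'
from cell import *
import cv2, numpy as np
from scipy.spatial.transform import Rotation as R
def rot(q): return R.from_quat([q[1],q[2],q[3],q[0]]).as_matrix()
def ray(d,px):
    p=cv2.undistortPoints(np.array([[px]],float),d["K"],np.array(d["D"],float))[0,0]
    v=rot(d["orientation"])@np.array([p[0],p[1],1]); return np.array(d["xyz"]),v/np.linalg.norm(v)
def at_z(d,px,z):
    o,v=ray(d,px); return o+v*(z-o[2])/v[2]
def tri(obs):
    A=np.zeros((3,3));b=np.zeros(3)
    for d,px in obs:
        o,v=ray(d,px);M=np.eye(3)-np.outer(v,v);A+=M;b+=M@o
    x=np.linalg.solve(A,b)
    res=[np.linalg.norm((np.eye(3)-np.outer(v,v))@(x-o)) for o,v in (ray(d,p) for d,p in obs)]
    return x,max(res)
def proj(d,X):
    Rm=rot(d["orientation"]); rv,_=cv2.Rodrigues(Rm.T); t=-Rm.T@np.array(d["xyz"])
    return cv2.projectPoints(np.array(X,float).reshape(-1,1,3),rv,t,d["K"],np.array(d["D"],float))[0].reshape(-1,2)
def look(cam,names):
    d=get_image(cam); o={}
    for n in names:
        o[n]=[(round(r["p"],2),(r["location"][0]*640,r["location"][1]*400)) for r in look_for(cam,n) if r["p"]>.2]
    return d,o
def blobs(img,lo,hi,amin=30):
    hsv=cv2.cvtColor(img,cv2.COLOR_BGR2HSV)
    m=cv2.inRange(hsv,np.array(lo),np.array(hi))
    n,l,s,c=cv2.connectedComponentsWithStats(m)
    return sorted([(int(s[i,4]),c[i].round(1),s[i,:4]) for i in range(1,n) if s[i,4]>=amin],key=lambda t:-t[0])
def red(img,amin=30):
    return blobs(np.roll(img,0,2),(0,140,70),(6,255,255),amin)+blobs(img,(172,140,70),(180,255,255),amin)
def to(X,yaw=None):
    """tool shift (units) from present TCP to X; yaw = wanted world angle of tool x axis (mod pi)"""
    s=state();M=rot(s["eef_rot"]);p=s["eef_pos"]
    sh=M.T@(np.array(X)-p)/.15
    out=dict(t=round(s["time"],2),shift=sh.round(3))
    if yaw is not None:
        cur=np.arctan2(M[1,0],M[0,0]); dy=(yaw-cur+np.pi/2)%np.pi-np.pi/2
        out["turn"]=round(np.sign(M[2,1])*dy/(2*np.pi),4); out["dyaw_deg"]=round(np.degrees(dy),1); out["cur"]=round(np.degrees(cur),1)
    print(out)
E
python3 - <<'E'
from h import *
np.set_printoptions(suppress=True,precision=4)
print(rot(state()["eef_rot"]))
names=["cap_a","nest_0","jig","yellow_top","blue_top","white_top","tray","clamp_handle","beaker","spanner","pump"]
Z=dict(cap_a=.02,nest_0=.02,jig=.024,yellow_top=.052,blue_top=.052,white_top=.052,tray=.003,clamp_handle=.18,beaker=.04,spanner=.005,pump=.03)
for c in("top","scene"):
    d,o=look(c,names)
    for n in o:
        for p,px in o[n]: print(c,n,p,np.round(px,1),at_z(d,px,Z[n]))
    print(red(d["image"]))
E
```

```text
[[ 0.3483 -0.0004 -0.9374]
 [ 0.9374 -0.0007  0.3483]
 [-0.0008 -1.      0.0001]]
top cap_a 0.76 [294.5 234.8] [0.4649 0.0973 0.02  ]
top cap_a 0.64 [327.9 238.9] [0.4519 0.0022 0.02  ]
top nest_0 0.87 [288.  183.3] [0.6154 0.116  0.02  ]
top jig 0.76 [289.2 184.1] [0.6122 0.1121 0.024 ]
top yellow_top 0.75 [283.6 183.9] [0.6069 0.126  0.052 ]
top yellow_top 0.6 [374.4 214.1] [ 0.5173 -0.1284  0.052 ]
top blue_top 0.75 [369.8 147.1] [ 0.7124 -0.1221  0.052 ]
top blue_top 0.6 [375.7 244.5] [ 0.4326 -0.1289  0.052 ]
top white_top 0.61 [374.8 214.8] [ 0.5154 -0.1294  0.052 ]
top white_top 0.51 [374.  231.4] [ 0.4689 -0.1256  0.052 ]
top tray 0.89 [208.7 224.8] [0.4984 0.3488 0.003 ]
top clamp_handle 0.76 [288.7 155.7] [0.6516 0.1017 0.18  ]
top beaker 0.69 [373.9 230.7] [ 0.472  -0.1271  0.04  ]
top beaker 0.66 [369.4 151.7] [ 0.7023 -0.1222  0.04  ]
top beaker 0.43 [287.5 155.5] [0.6936 0.116  0.04  ]
top spanner 0.85 [431.9 241.6] [ 0.4411 -0.2995  0.005 ]
top pump 0.52 [204.  165.8] [0.6687 0.3609 0.03  ]
[(1968, array([567.5,  61.8]), array([542,  36,  52,  55], dtype=int32)), (316,
[... 599 characters left out ...]
0.0587 0.052 ]
scene white_top 0.4 [340.6 240. ] [ 0.4612 -0.1361  0.052 ]
scene tray 0.58 [223.5 193.5] [0.4734 0.3329 0.003 ]
scene clamp_handle 0.69 [322.7 159.6] [0.5533 0.0005 0.18  ]
scene beaker 0.58 [386.9 191.5] [ 0.7496 -0.0662  0.04  ]
scene spanner 0.58 [385.5 298.6] [ 0.4153 -0.2916  0.005 ]
scene pump 0.64 [312.3 194.8] [0.6087 0.0908 0.03  ]
scene pump 0.56 [270.3 163.7] [0.6786 0.3503 0.03  ]
[(884, array([626.1, 129.8]), array([603, 103,  37,  43], dtype=int32)), (391, array([292. , 234.7]), array([281, 225,  23,  20], dtype=int32)), (345, array([269.7, 220.6]), array([259, 211,  22,  19], dtype=int32)), (164, array([323.2, 138.6]), array([308, 133,  31,  13], dtype=int32))]
```

>>> jog_arm(
  commands=[
    [1,-0.61,-0.05,-0.78,0],
    [1,-0.61,-0.05,-0.78,0],
    [1,-0.61,-0.05,-0.78,0],
    [1,-0.61,-0.05,-0.78,0],
  ],
)

```text
time: 1.85
eef_pos: [0.2964, 0.4584, 0.2393]
eef_rot: [0.581, -0.581, -0.403, 0.403]
wrist_force: [-0.7, -0.0, 0.5]
grip_width: 0.0855
```

>>> jog_arm(
  commands=[
    [1,-0.61,-0.05,-0.78,0],
    [1,-0.61,-0.05,-0.78,0],
    [1,-0.61,-0.05,-0.78,0],
    [1,-0.61,-0.05,-0.78,0],
  ],
)

```text
time: 2.35
eef_pos: [0.3739, 0.3328, 0.2464]
eef_rot: [0.581, -0.581, -0.403, 0.403]
wrist_force: [0.0, 0.4, -0.1]
grip_width: 0.0852
```

>>> jog_arm(
  commands=[
    [1,-0.61,-0.05,-0.78,0],
    [1,-0.61,-0.05,-0.78,0],
    [1,-0.61,-0.05,-0.78,0],
    [1,-0.61,-0.05,-0.78,0],
  ],
)

```text
time: 2.85
eef_pos: [0.4515, 0.2067, 0.2537]
eef_rot: [0.581, -0.581, -0.403, 0.403]
wrist_force: [-0.9, 0.8, -0.4]
grip_width: 0.0849
```

>>> jog_arm(
  commands=[
    [1,-0.61,-0.05,-0.78,-0.057],
    [1,-0.61,-0.05,-0.78,-0.057],
    [1,-0.61,-0.05,-0.78,-0.057],
    [1,-0.61,-0.05,-0.78,-0.057],
    [1,-0.61,-0.05,-0.78,-0.057],
  ],
)

```text
time: 3.48
eef_pos: [0.5283, 0.0816, 0.261]
eef_rot: [0.499, -0.499, -0.501, 0.501]
wrist_force: [0.5, 0.5, 0.4]
grip_width: 0.0856
```

```bash
python3 - <<'E'
from h import *
d=get_image("wrist"); cv2.imwrite("pics/w1.png",d["image"]); print(d["xyz"],rot(d["orientation"]).round(3))
print([ (b,at_z(d,b[1],.033)) for b in red(d["image"],100)])
E
```

```text
[0.45944146 0.08123182 0.40450275] [[-0.004  0.961  0.276]
 [ 1.     0.003  0.002]
 [ 0.001  0.276 -0.961]]
[((1661, array([264. , 109.7]), array([242,  87,  45,  47], dtype=int32)), array([0.44786131, 0.0109719 , 0.033     ])), ((1630, array([335.4, 115.9]), array([314,  93,  44,  47], dtype=int32)), array([0.45513294, 0.0995239 , 0.033     ]))]
```

View pics/w1.png

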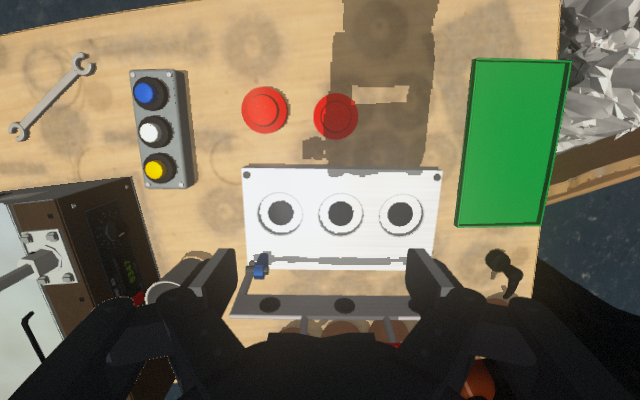

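The wrist view shows caps at (264,110) and (335,116), and plungers at (281,214), (341,214) and (401,213). The box has blue (149,93), white (155,132) and yellow (159,169), and the tray spans columns 455-572. I'll take a second view lower down.

```bash
cat >> h.py <<'E'
from scipy.optimize import least_squares
import pickle
def hull(d,x,y,z0=0):
    a=np.linspace(0,2*np.pi,60); P=[]
    for r,z in((.029,.002),(.029,.02),(.018,.032),(.018,.033)):
        P.append(np.c_[x+r*np.cos(a),y+r*np.sin(a),np.full(60,z0+z)])
    return cv2.convexHull(proj(d,np.vstack(P)).astype(np.float32))
def capfit(d,c,z0=0):
    def f(v):
        m=cv2.moments(hull(d,v[0],v[1],z0)); return [m["m10"]/m["m00"]-c[0],m["m01"]/m["m00"]-c[1]]
    s=least_squares(f,at_z(d,c,z0+.02)[:2],diff_step=1e-4,x_scale=.1); return s.x,cv2.contourArea(hull(d,*s.x,z0))
def caps(d,z0=0,amin=300):
    hsv=cv2.cvtColor(d["image"],cv2.COLOR_BGR2HSV); h,s,v=cv2.split(hsv)
    m=(((h<7)|(h>171))&(s>130)&(v>50)).astype(np.uint8)
    m=cv2.morphologyEx(m,cv2.MORPH_CLOSE,np.ones((5,5)))
    n,l,st,c=cv2.connectedComponentsWithStats(m)
    out=[]
    for i in range(1,n):
        if st[i,4]>=amin:
            xy,ar=capfit(d,c[i],z0); out.append((c[i].round(1),int(st[i,4]),int(ar),xy.round(4)))
    return out
def plungers(d):
    g=cv2.cvtColor(d["image"],cv2.COLOR_BGR2GRAY); m=(g<90).astype(np.uint8)
    n,l,st,c=cv2.connectedComponentsWithStats(m); out=[]
    for i in range(1,n):
        w,h,a=st[i,2],st[i,3],st[i,4]
        if 250<a<6000 and .6<w/h<1.6 and a/(w*h)>.65: out.append((c[i].round(1),int(a),w,h))
    return out
def buttons(d):
    o={}
    for n,lo,hi in(("yellow",(20,150,120),(35,255,255)),("blue",(105,150,60),(125,255,255)),("white",(0,0,170),(180,60,255))):
        b=[t for t in blobs(d["image"],lo,hi,100)][:4]; o[n]=[(t[0],t[1]) for t in b]
    return o
E
python3 - <<'E'
from h import *
d=get_image("wrist"); pickle.dump(d,open("v1.pkl","wb"))
print(caps(d)); print(plungers(d)); print(buttons(d))
E
```

```text
[(array([264. , 109.7]), 1671, 1714, array([0.4479, 0.0076])), (array([335.4, 116. ]), 1632, 1644, array([0.4556, 0.1002]))]
[(array([338.5, 116.4]), 1343, np.int32(38), np.int32(47)), (array([340.9, 213.3]), 390, np.int32(24), np.int32(24)), (array([400. , 213.9]), 426, np.int32(23), np.int32(23))]
{'yellow': [(260, array([153.5, 169.5]))], 'blue': [(284, array([143.4,  92.4]))], 'white': [(14582, array([338. , 212.4])), (5862, array([ 20.3, 313.8])), (964, array([ 52.1, 254.5])), (917, array([334.9, 266.2]))]}
```

>>> jog_arm(
  commands=[
    [1,0.05,0.5,0.45,0],
    [1,0.05,0.5,0.45,0],
    [1,0.05,0.5,0.45,0],
    [1,0.05,0.5,0.45,0],
  ],
)

```text
time: 4.08
eef_pos: [0.4625, 0.0877, 0.1873]
eef_rot: [-0.499, 0.5, 0.501, -0.5]
wrist_force: [0.6, -0.4, -0.6]
grip_width: 0.0853
```

```bash
python3 - <<'E'
from h import *
d=get_image("wrist"); pickle.dump(d,open("v2.pkl","wb")); cv2.imwrite("pics/w2.png",d["image"])
print(state()["eef_pos"],d["xyz"])
print(caps(d)); print(plungers(d)); print(buttons(d))
E
```

```text
[0.46270303 0.08755659 0.18736752] [0.39323137 0.0873961  0.33056746]
[(array([248.1, 169.7]), 2188, 2311, array([0.4489, 0.0066])), (array([332.1, 176.5]), 2168, 2213, array([0.456 , 0.1002]))]
[(array([333.5, 172.3]), 1833, np.int32(52), np.int32(48)), (array([269.3, 281. ]), 569, np.int32(28), np.int32(26)), (array([338.2, 281.8]), 554, np.int32(28), np.int32(25))]
{'yellow': [(318, array([120. , 241.1]))], 'blue': [(371, array([103.9, 155.9]))], 'white': [(15115, array([327.7, 280. ])), (569, array([ 21.2, 130.7])), (543, array([  8.7, 365.7])), (470, array([629.2, 117.2]))]}
```

View pics/w2.png

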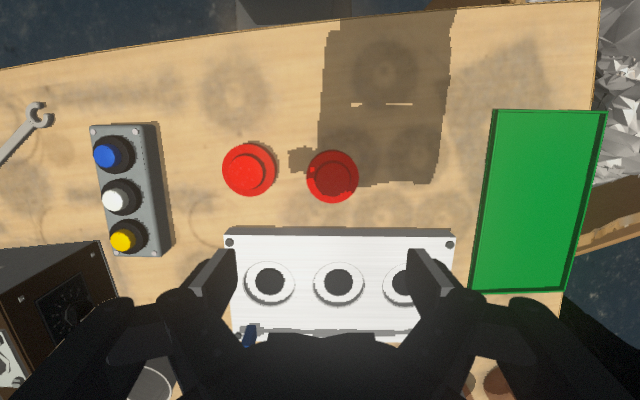

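The second view shows the caps at (248,170) and (332,177), nests at (269,281) and (338,282), and the same box and tray. The cap fits from both views agree on table height.

```bash
python3 - <<'E'
from h import *
np.set_printoptions(suppress=True,precision=4)
a=pickle.load(open("v1.pkl","rb"));b=pickle.load(open("v2.pkl","rb"))
T={"n1":((340.9,213.3),(338.2,281.8)),"n2":((281,213.6),(269.3,281.)),"yel":((153.5,169.5),(120,241.1)),"blu":((143.4,92.4),(103.9,155.9))}
for k,(p,q) in T.items(): print(k,*tri([(a,p),(b,q)]),at_z(a,p,.019),at_z(b,q,.019),at_z(a,p,.052),at_z(b,q,.052))
print("n0",at_z(a,(400,213.9),.019))
for d in(a,b):
    m=cv2.inRange(cv2.cvtColor(d["image"],cv2.COLOR_BGR2HSV),(50,120,40),(75,255,255))
    c=max(cv2.findContours(m,0,2)[0],key=cv2.contourArea); q=cv2.approxPolyDP(c,8,True)[:,0]
    print("tray",[ (p.tolist(),at_z(d,p,.012)[:2].round(3).tolist()) for p in q.astype(float)])
    g=blobs(d["image"],(0,0,150),(180,60,255),5000); print([(x[0],x[1],x[2]) for x in g])
    # white button in the box neighbourhood
    for t in blobs(d["image"],(0,0,150),(180,70,255),100):
        w=at_z(d,t[1],.052)
        if -.17<w[1]<-.1 and .43<w[0]<.52: print("white",t[0],t[1],w)
# nest rim ellipses in gray
    g=cv2.cvtColor(d["image"],cv2.COLOR_BGR2GRAY); m=(g>165).astype(np.uint8)
    cs,h=cv2.findContours(m,cv2.RETR_CCOMP,cv2.CHAIN_APPROX_NONE)
    for c in cs:
        if 60<len(c)<400:
            (x,y),(w,hh),an=cv2.fitEllipse(c)
            if .7<w/hh and 15<w<70: print("ell",round(x,1),round(y,1),round(w,1),round(hh,1),at_z(d,(x,y),.024),at_z(d,(x,y),.015))
E
```

```text
n1 [0.5879 0.1101 0.0168] 0.000357182329671483 [0.5872 0.1103 0.019 ] [0.5865 0.1096 0.019 ] [0.5762 0.1078 0.052 ] [0.566  0.1072 0.052 ]
n2 [0.5901 0.0239 0.0121] 0.0007208607839075712 [0.588  0.0256 0.019 ] [0.5858 0.0246 0.019 ] [0.577  0.0304 0.052 ] [0.5654 0.0312 0.052 ]
yel [ 0.5197 -0.1294  0.0508] 0.00010546065900545201 [ 0.5251 -0.1483  0.019 ] [ 0.534  -0.1543  0.019 ] [ 0.5195 -0.1287  0.052 ] [ 0.5191 -0.1287  0.052 ]
blu [ 0.4276 -0.128   0.0514] 2.0287114616482335e-05 [ 0.4247 -0.1472  0.019 ] [ 0.4316 -0.153   0.019 ] [ 0.4277 -0.1276  0.052 ] [ 0.4275 -0.1276  0.052 ]
n0 [0.5878 0.1943 0.019 ]
tray [([477.0, 58.0], [0.381, 0.28]), ([457.0, 226.0], [0.609, 0.283]), ([540.0, 225.0], [0.607, 0.411]), ([571.0, 61.0], [0.38, 0.408])]
[(16049, array([338. , 216.3]), array([241, 167, 202, 104], dtype=int32)), (7199, array([ 25.6, 303.7]), array([  0, 203,  77, 197], dtype=int32))]
white 1757 [161.4 129.6] [ 0.4707 -0.1115  0.052 ]
white 274 [148.4 132.2] [ 0.4737 -0.1282  0.052 ]
ell 167.5 300.2 36.8 44.6 [ 0.7298 -0.1569  0.024 ] [ 0.7362 -0.1625  0.015 ]
ell 535.8 25.1 4
[... 734 characters left out ...]
.297]), ([564.0, 291.0], [0.608, 0.411]), ([608.0, 111.0], [0.379, 0.408]), ([508.0, 109.0], [0.381, 0.29]), ([495.0, 120.0], [0.393, 0.277])]
[(15333, array([327.8, 280.1]), array([223, 234, 234, 100], dtype=int32))]
white 2238 [127.5 188.5] [ 0.4608 -0.109   0.052 ]
ell 627.1 116.2 30.3 36.5 [0.3843 0.4205 0.024 ] [0.3841 0.4303 0.015 ]
ell 338.6 279.7 50.0 52.6 [0.5805 0.1097 0.024 ] [0.586  0.1103 0.015 ]
ell 270.7 279.3 49.4 53.1 [0.5804 0.0274 0.024 ] [0.5859 0.0256 0.015 ]
ell 338.1 281.9 28.3 29.9 [0.5835 0.1091 0.024 ] [0.5891 0.1098 0.015 ]
ell 269.4 281.0 28.3 30.2 [0.5827 0.0257 0.024 ] [0.5882 0.0239 0.015 ]
ell 250.4 168.0 55.7 59.6 [0.4447 0.0118 0.024 ] [0.4462 0.0096 0.015 ]
```

>>> jog_arm(
  commands=[
    [1,0.084,0.6,0.045,0],
    [1,0.084,0.6,0.045,0],
    [1,0.084,0.6,0.045,0],
    [1,0.084,0.6,0.045,0],
  ],
  newtons=50,
)

```text
time: 4.62
eef_pos: [0.4558, 0.0997, 0.0975]
eef_rot: [-0.499, 0.5, 0.501, -0.5]
wrist_force: [-0.0, -0.9, 0.8]
grip_width: 0.0854
```

```bash
python3 - <<'E'
from h import *
d=get_image("wrist"); cv2.imwrite("pics/w3.png",d["image"])
print(state()["eef_pos"],d["xyz"],caps(d)); to((.456,.1002,.004),np.pi/2)
E
```

```text
[0.45575893 0.09967896 0.09769555] [0.38654764 0.09943841 0.2408222 ] [(array([208.6, 195.7]), 4253, 4333, array([0.4486, 0.0072])), (array([321.4, 205.3]), 4033, 4086, array([0.4561, 0.1001]))]
{'t': 4.67, 'shift': array([0.003, 0.625, 0.   ]), 'turn': np.float64(0.0004), 'dyaw_deg': np.float64(-0.1), 'cur': np.float64(90.1)}
```

View pics/w3.png

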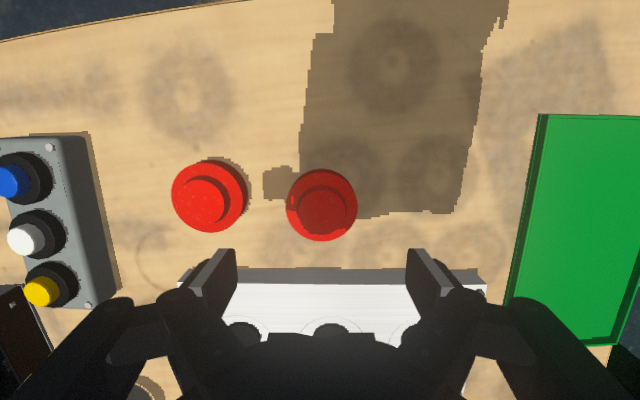

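The cap sits centred between the open fingers at (321,205). I'll descend and close.

>>> jog_arm(
  commands=[
    [1,0,0.62,0,0],
    [1,0,0.62,0,0],
    [1,0,0.62,0,0],
    [-1,0,0.62,0,0],
    [-1,0,0.62,0,0],
    [-1,0,0.62,0,0],
    [-1,0,0.62,0,0],
    [-1,0,0.62,0,0],
  ],
  newtons=50,
)

```text
time: 5.68
eef_pos: [0.4556, 0.0998, 0.0054]
eef_rot: [-0.499, 0.5, 0.502, -0.5]
wrist_force: [-1.9, -1.0, 13.6]
grip_width: 0.0547
```

>>> jog_arm(
  commands=[
    [-1,0,-0.65,0,0],
    [-1,0,-0.65,0,0],
    [-1,0,-0.65,0,0],
  ],
  newtons=50,
)

```text
time: 6.05
eef_pos: [0.4558, 0.0999, 0.1041]
eef_rot: [-0.498, 0.501, 0.502, -0.499]
wrist_force: [-1.1, 1.0, -0.2]
grip_width: 0.0548
```

```bash
python3 - <<'E'
from h import *
d=get_image("wrist"); cv2.imwrite("pics/w4.png",d["image"])
p=state()["eef_pos"]; print(p,d["xyz"],[caps(d,z0,800) for z0 in (p[2]-.009,p[2]-.005,p[2]-.001)])
to((.588,.1943,.1),np.pi/2)
E
```

```text
[0.45521289 0.09978034 0.10262793] [0.38591421 0.09952642 0.24709815] [[(array([211.3, 193.1]), 4042, 11400, array([0.4239, 0.0449])), (array([320.8, 256.4]), 10203, 9639, array([0.4589, 0.0998]))], [(array([211.3, 193.1]), 4042, 12078, array([0.4229, 0.0465])), (array([320.8, 256.4]), 10203, 10213, array([0.4568, 0.0998]))], [(array([211.3, 193.1]), 4042, 12818, array([0.4218, 0.0481])), (array([320.8, 256.4]), 10203, 10840, array([0.4548, 0.0998]))]]
{'t': 6.1, 'shift': array([ 0.628,  0.022, -0.887]), 'turn': np.float64(0.0004), 'dyaw_deg': np.float64(-0.1), 'cur': np.float64(90.1)}
```

View pics/w4.png

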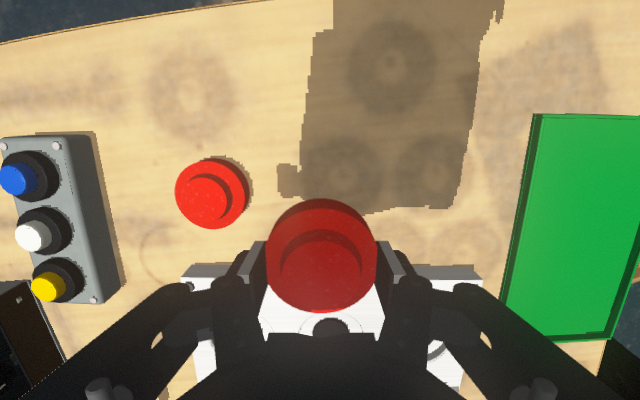

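The cap is held and level at (321,256), and the other cap is still at (211,193). The grip width is 54.7 mm against 58, so I'll check where the finger tips sit on the cap.

```bash
python3 - <<'E'
from h import *
np.set_printoptions(suppress=True,precision=1)
d=get_image("wrist"); s=state(); p=s["eef_pos"]; print(p,s["grip_width"])
for dz in(0,.006,.012,.02,.03): print(dz,proj(d,[p+[dx,sy*.0274,dz] for sy in(-1,1) for dx in(-.011,.011)]).tolist())
im=d["image"][200:340,220:420]; cv2.imwrite("pics/w5.png",cv2.resize(im,None,fx=4,fy=4,interpolation=2))
# w3 open tips with TCP z .0977, camera moves rigidly: use offset
q=p+[0,0,.013]
print("open",proj(d,[q+[dx,sy*.0427,dz] for sy in(-1,1) for dx in(-.011,.011) for dz in (0,.01)]).tolist())
E
```

```text
[0.5 0.1 0.1] 0.054234333024242916
0 [[270.0797407088967, 229.83111306197404], [272.01450406443604, 266.28625121246773], [371.6875593615015, 230.06310162310666], [369.54094910624735, 266.4915034673764]]
0.006 [[268.1368250452138, 234.15727988486043], [270.2340165556482, 271.7593472459593], [373.6447330192804, 234.39584260977105], [371.3274568188074, 271.96926084559914]]
0.012 [[266.04033178148194, 238.82785155655958], [268.32057227615525, 277.64483957204595], [375.75651981575805, 239.07329262387162], [373.24730499916524, 277.85951599209784]]
0.02 [[262.9732811485825, 245.6652286665896], [265.53595625661455, 286.2168489348726], [378.84577094602105, 245.9203242470724], [376.0411176340233, 286.4379953695412]]
0.03 [[258.6256536934101, 255.36683150732972], [261.61873938380427, 298.289473122572], [383.224510521831, 255.63476786731718], [379.9710224402257, 298.5187827012802]]
open [[235.0268214660286, 239.4809302658884], [228.92278229960183, 248.2265921688381], [238.6726869044378, 278.43525076080573], [233.14066350053093, 289.3791626606288], [406.72950886847326, 239.86446995026176], [412.85520009731727, 248.62909236115968], [402.85760773081233, 278.7705715762961], [408.3956899155245, 289.727098449375]]
```

View pics/w5.png

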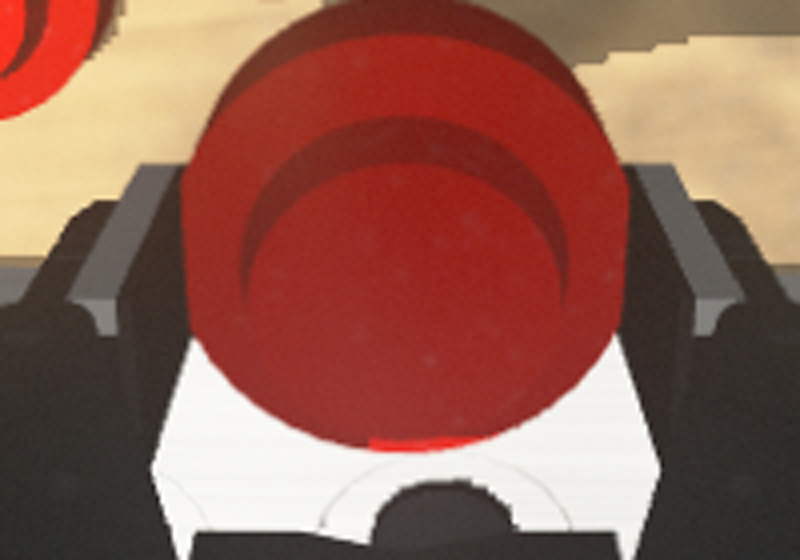

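The tips are about 13 mm behind the TCP at this width, so the pads only catch the cap's edge and cone. I'll set the cap back down and grip about 10 mm lower.

>>> jog_arm(
  commands=[
    [-1,0,0.5,0,0],
    [-1,0,0.63,0,0],
    [-1,0,0.64,0,0],
    [1,0,0.64,0,0],
    [1,0,0.64,0,0],
    [1,0,0.64,0,0],
    [1,0,0.705,0,0],
    [1,0,0.705,0,0],
  ],
  newtons=40,
)

```text
time: 7.15
eef_pos: [0.4543, 0.0997, -0.0055]
eef_rot: [0.5, -0.499, -0.5, 0.501]
wrist_force: [0.6, -1.2, -0.2]
grip_width: 0.0853
```

>>> jog_arm(
  commands=[
    [-1,0,0,0,0],
    [-1,0,0,0,0],
    [-1,0,0,0,0],
    [-1,0,0,0,0],
    [-1,0,0,0,0],
  ],
  newtons=40,
)

```text
time: 7.78
eef_pos: [0.455, 0.1, -0.004]
eef_rot: [-0.499, 0.5, 0.501, -0.5]
wrist_force: [-1.5, 3.0, 14.7]
grip_width: 0.0558
```

>>> jog_arm(
  commands=[
    [-1,0,-0.65,0,0],
    [-1,0,-0.65,0,0],
    [-1,0,-0.65,0,0],
    [-1,0,-0.65,0,0],
  ],
  newtons=40,
)

```text
time: 8.28
eef_pos: [0.4543, 0.0997, 0.0922]
eef_rot: [0.499, -0.499, -0.501, 0.501]
wrist_force: [-0.8, -0.0, -0.6]
grip_width: 0.0554
```

```bash
python3 - <<'E'
from h import *
d=get_image("wrist"); s=state(); p=s["eef_pos"]; print(p,s["grip_width"],s["wrist_force"])
for o in(.004,.0,-.004,-.008): print(o,[c for c in caps(d,p[2]+o,800)][-1])
im=d["image"][200:340,220:420]; cv2.imwrite("pics/w6.png",cv2.resize(im,None,fx=4,fy=4,interpolation=2))
to((.588,.1943,.1),np.pi/2)
E
```

```text
[0.45416615 0.09966242 0.091747  ] 0.0556935965632952 [ 0.27825207 -0.04209022 -0.11419009]
0.004 (array([320.7, 263.6]), 11783, 11731, array([0.4541, 0.0996]))
0.0 (array([320.7, 263.6]), 11783, 11024, array([0.4563, 0.0996]))
-0.004 (array([320.7, 263.6]), 11783, 10379, array([0.4584, 0.0996]))
-0.008 (array([320.7, 263.6]), 11783, 9789, array([0.4606, 0.0996]))
{'t': 8.32, 'shift': array([ 0.629, -0.056, -0.894]), 'turn': np.float64(0.0004), 'dyaw_deg': np.float64(-0.1), 'cur': np.float64(90.1)}
```

View pics/w6.png

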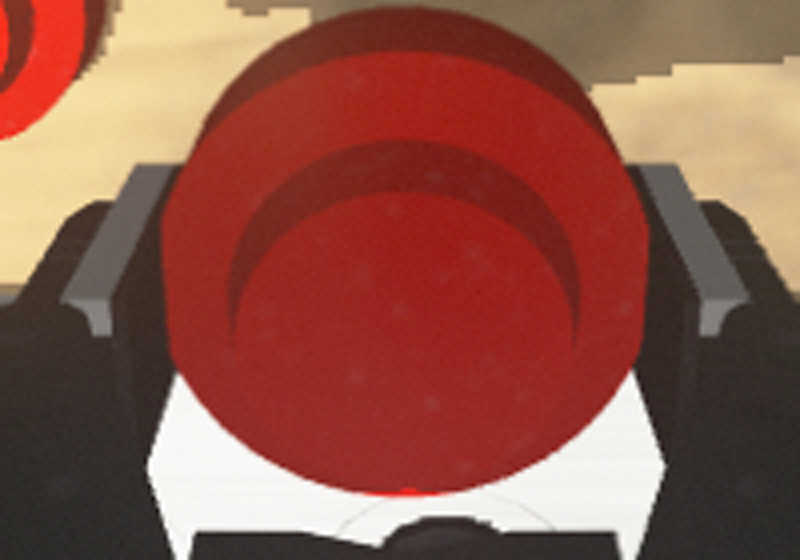

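The cap is now held on its straight side, with the underside about 4 mm above the TCP height. Next is the move to nest 0.

>>> jog_arm(
  commands=[
    [-1,0.633,0,-0.89,0],
    [-1,0.633,0,-0.89,0],
    [-1,0.633,0,-0.89,0],
    [-1,0.633,0,-0.89,0],
    [-1,0.633,0.35,-0.89,0],
    [-1,0.633,0.35,-0.89,0],
    [-1,0.633,0.35,-0.89,0],
  ],
)

```text
time: 9.2
eef_pos: [0.5878, 0.1946, 0.0407]
eef_rot: [0.5, -0.499, -0.5, 0.501]
wrist_force: [0.4, -0.3, 0.3]
grip_width: 0.0556
```

```bash
python3 - <<'E'
from h import *
d=get_image("wrist"); s=state(); p=s["eef_pos"]; print(p,s["grip_width"],s["wrist_force"])
for o in(.006,.004,.002): print(o,[c for c in caps(d,p[2]+o,800)])
print(plungers(d)); cv2.imwrite("pics/w7.png",d["image"])
to((.5877,.1946,.026),np.pi/2)
for n in ((.5877,.1096,.0195),(.5877,.0246,.0195)): print(proj(d,n))
E
```

```text
[0.58821804 0.19477762 0.04137035] 0.055626126600278124 [ 0.88227294 -0.66142365  0.53774361]
0.006 [(array([23.2, 23.6]), 2430, 21546, array([0.4807, 0.0739])), (array([321.4, 264.7]), 11506, 12292, array([0.5865, 0.1949]))]
0.004 [(array([23.2, 23.6]), 2430, 20866, array([0.48  , 0.0719])), (array([321.4, 264.7]), 11506, 11904, array([0.5875, 0.1949]))]
0.002 [(array([23.2, 23.6]), 2430, 20217, array([0.4793, 0.0699])), (array([321.4, 264.7]), 11506, 11533, array([0.5886, 0.1949]))]
[(array([23.7, 23.8]), 2432, np.int32(53), np.int32(53)), (array([ 58. , 230.4]), 2275, np.int32(57), np.int32(53)), (array([185.1, 232.8]), 2388, np.int32(58), np.int32(53))]
{'t': 9.25, 'shift': array([-0.001,  0.102,  0.004]), 'turn': np.float64(0.0003), 'dyaw_deg': np.float64(-0.1), 'cur': np.float64(90.1)}
[[184.52720408 234.5120646 ]]
[[ 56.90227945 233.18672597]]
```

View pics/w7.png

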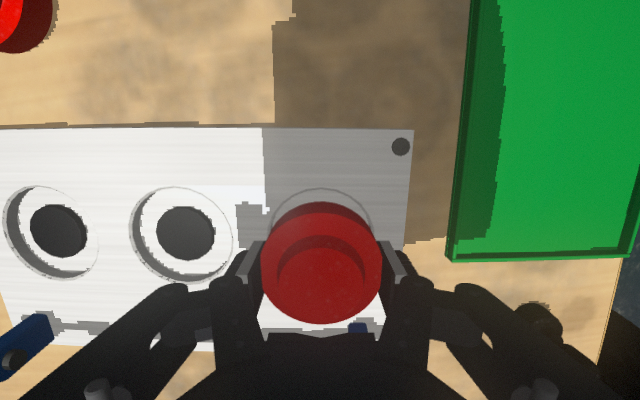

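The cap hangs over nest 0, with its rim at (320,190). The other plungers at (185,233) and (58,230) agree with my nest positions to about 1 mm. I'll lower it gently.

>>> jog_arm(
  commands=[
    [-1,0,0.08,0.005,0],
    [-1,0,0.11,0.005,0],
    [-1,0,0.13,0.005,0],
    [-1,0,0.145,0.005,0],
    [-1,0,0.155,0.005,0],
    [-1,0,0.155,0.005,0],
  ],
)

```text
time: 10.0
eef_pos: [0.5872, 0.195, 0.0198]
eef_rot: [-0.499, 0.5, 0.501, -0.5]
wrist_force: [-10.9, -3.9, 32.4]
grip_width: 0.0558
```

>>> jog_arm(
  commands=[
    [-1,0,-0.03,0,0],
    [-1,-0.002,-0.02,0.008,0],
    [-1,-0.002,0,0.008,0],
    [-1,-0.002,0,0.008,0],
    [-1,-0.002,0.01,0.008,0],
  ],
)

```text
time: 10.62
eef_pos: [0.5864, 0.1948, 0.0195]
eef_rot: [-0.499, 0.5, 0.501, -0.5]
wrist_force: [-17.8, -4.0, 65.0]
grip_width: 0.0551
```

The tips, which were level with the cap underside, are resting on the jig top. I'll lift off about 1 mm and release the cap into the nest mouth.

>>> jog_arm(
  commands=[
    [-1,0,-0.034,-0.002,0],
    [-1,0,-0.034,-0.002,0],
    [0.6,0,-0.034,-0.002,0],
    [0.6,0,-0.034,-0.002,0],
    [0.6,0,-0.034,-0.002,0],
    [0.6,0,-0.3,-0.002,0],
    [0.6,0,-0.3,-0.002,0],
  ],
)

```text
time: 11.5
eef_pos: [0.5874, 0.195, 0.0626]
eef_rot: [-0.499, 0.5, 0.502, -0.499]
wrist_force: [-0.5, -0.5, 0.1]
grip_width: 0.0683
```

```bash
python3 - <<'E'
from h import *
d=get_image("wrist"); s=state(); p=s["eef_pos"]; print(p,s["grip_width"],s["wrist_force"])
for o in(.015,.018,.021,.024): print(o,[c for c in caps(d,o,800) if 0<c[3][1]])
cv2.imwrite("pics/w8.png",d["image"][120:350,180:480])
E
```

```text
[0.58670837 0.19480228 0.06121468] 0.06839621857439243 [-0.04047393  0.34956117 -0.39168282]
0.015 [(array([37.6, 26.7]), 4206, 10541, array([0.4652, 0.0301])), (array([321. , 228.7]), 6404, 6412, array([0.5889, 0.1951]))]
0.018 [(array([37.6, 26.7]), 4206, 10907, array([0.4661, 0.0329])), (array([321. , 228.7]), 6404, 6635, array([0.5877, 0.1951]))]
0.021 [(array([37.6, 26.7]), 4206, 11293, array([0.4671, 0.0357])), (array([321. , 228.7]), 6404, 6869, array([0.5865, 0.1951]))]
0.024 [(array([37.6, 26.7]), 4206, 11699, array([0.468 , 0.0385])), (array([321. , 228.7]), 6404, 7116, array([0.5853, 0.1951]))]
```

View pics/w8.png

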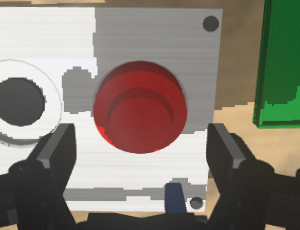

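The cap has dropped level into nest 0. I'll shut the fingers and press it home.

>>> jog_arm(
  commands=[
    [-1,0,-0.05,-0.003,0],
    [-1,0,-0.05,-0.003,0],
    [-1,0,-0.05,-0.003,0],
    [-1,0,-0.05,-0.003,0],
    [-1,0,-0.05,-0.003,0],
    [-1,0,0,-0.003,0],
    [-1,0,0.05,-0.003,0],
    [-1,0,0.06,-0.003,0],
    [-1,0,0.07,-0.003,0],
  ],
)

```text
time: 12.68
eef_pos: [0.5866, 0.1947, 0.0499]
eef_rot: [0.499, -0.499, -0.501, 0.501]
wrist_force: [-2.3, -1.0, 6.2]
grip_width: 0.0001
```

>>> jog_arm(
  commands=[
    [-1,0,0.01,0,0],
    [-1,0,0.02,0,0],
    [-1,0,0.025,0,0],
    [-1,0,0.025,0,0],
  ],
)

```text
time: 13.18
eef_pos: [0.5866, 0.1947, 0.0478]
eef_rot: [-0.499, 0.499, 0.501, -0.5]
wrist_force: [-6.3, -3.2, 20.2]
grip_width: 0.0
```

Home: the cap yielded at 6 N, then stopped hard at 20 N with its top at 47.8 mm. Now cap B.

>>> jog_arm(
  commands=[
    [-1,0,-0.35,0,0],
    [-1,0,-0.35,0,0],
    [1,-0.65,-0.35,0.46,0],
    [1,-0.65,-0.35,0.46,0],
    [1,-0.65,-0.35,0.46,0],
  ],
)

```text
time: 13.8
eef_pos: [0.5158, 0.0949, 0.0981]
eef_rot: [0.501, -0.5, -0.499, 0.501]
wrist_force: [-0.1, 0.2, 0.1]
grip_width: 0.0541
```

>>> jog_arm(
  commands=[
    [1,-0.6,0,0.46,0],
    [1,-0.6,0,0.46,0],
    [1,-0.6,0,0.46,0],
    [1,-0.6,0,0.46,0],
  ],
)

```text
time: 14.3
eef_pos: [0.4501, 0.0071, 0.0984]
eef_rot: [-0.499, 0.5, 0.501, -0.5]
wrist_force: [0.2, -0.0, 0.4]
grip_width: 0.0856
```

```bash
python3 - <<'E'
from h import *
d=get_image("wrist"); cv2.imwrite("pics/w9.png",d["image"])
print(state()["eef_pos"],caps(d)); to((.4486,.0072,.0055),np.pi/2)
d,o=look("top",["cap_a"]); print(o,[r[:2] for r in red(d["image"])])
E
```

```text
[0.45011596 0.00738773 0.09839229] [(array([322.1, 203.1]), 3996, 4071, array([0.4485, 0.0081]))]
{'t': 14.35, 'shift': array([-0.001,  0.619,  0.011]), 'turn': np.float64(0.0005), 'dyaw_deg': np.float64(-0.2), 'cur': np.float64(90.2)}
{'cap_a': [(0.76, (260.47999999999996, 193.79999999999998)), (0.21, (374.20799999999997, 212.2))]} [(1970, array([567.5,  61.8])), (289, array([260.6, 192.5])), (164, array([286. , 147.5])), (235, array([612.6,  34.4]))]
```

>>> jog_arm(
  commands=[
    [1,0.002,0.636,0.011,0],
    [1,0.002,0.636,0.011,0],
    [1,0.002,0.636,0.011,0],
    [-1,0.002,0.636,0.011,0],
    [-1,0.002,0.636,0.011,0],
    [-1,0.002,0.636,0.011,0],
    [-1,0.002,0.636,0.011,0],
    [-1,0.002,0.636,0.011,0],
  ],
  newtons=40,
)

```text
time: 15.45
eef_pos: [0.4483, 0.0072, 0.0048]
eef_rot: [-0.499, 0.5, 0.501, -0.5]
wrist_force: [-1.4, -0.9, 7.4]
grip_width: 0.055
```

>>> jog_arm(
  commands=[
    [-1,0,-0.65,0,0],
    [-1,0,-0.65,0,0],
    [-1,0,-0.65,0,0],
    [-1,0,-0.65,0,0],
  ],
)

```text
time: 15.95
eef_pos: [0.4474, 0.0072, 0.101]
eef_rot: [-0.499, 0.5, 0.501, -0.5]
wrist_force: [-0.5, 0.2, 0.7]
grip_width: 0.055
```

```bash
python3 - <<'E'
from h import *
d=get_image("wrist"); s=state(); p=s["eef_pos"]; print(p,s["grip_width"])
for o in(0,-.002,-.004,-.006): print(o,caps(d,p[2]+o,3000))
to((.5873,.0250,.06),np.pi/2)
E
```

```text
[0.44718423 0.00719349 0.10043865] 0.054532556861111636
0 [(array([320.7, 256.7]), 10270, 11170, array([0.4455, 0.0071]))]
-0.002 [(array([320.7, 256.7]), 10270, 10835, array([0.4465, 0.0071]))]
-0.004 [(array([320.7, 256.7]), 10270, 10516, array([0.4475, 0.0071]))]
-0.006 [(array([320.7, 256.7]), 10270, 10211, array([0.4485, 0.0071]))]
{'t': 16.0, 'shift': array([ 0.116,  0.269, -0.934]), 'turn': np.float64(0.0004), 'dyaw_deg': np.float64(-0.1), 'cur': np.float64(90.1)}
```

>>> jog_arm(
  commands=[
    [-1,0.119,0,-0.929,0],
    [-1,0.119,0,-0.929,0],
    [-1,0.119,0,-0.929,0],
    [-1,0.119,0.4,-0.929,0],
    [-1,0.119,0.44,-0.929,0],
    [-1,0.119,0.45,-0.929,0],
    [-1,0.119,0.45,-0.929,0],
  ],
)

```text
time: 16.88
eef_pos: [0.5874, 0.0252, 0.0346]
eef_rot: [-0.499, 0.5, 0.501, -0.5]
wrist_force: [0.6, 0.5, 0.2]
grip_width: 0.0545
```

```bash
python3 - <<'E'
from h import *
d=get_image("wrist"); s=state(); p=s["eef_pos"]; print(p,s["grip_width"],s["wrist_force"])
print(caps(d,p[2]-.005,3000)); print(plungers(d)); print([c for c in caps(d,.015,800)])
to((.5868,.0250,.025),np.pi/2)
E
```

```text
[0.58740121 0.02524944 0.03472952] 0.055123994371616684 [-0.34596301 -0.19590715 -0.31382103]
[(array([321.2, 257.4]), 10094, 10449, array([0.588 , 0.0254])), (array([607.4, 247.9]), 5487, 11445, array([0.5836, 0.1795]))]
[(array([20.2, 34.1]), 2903, np.int32(47), np.int32(73)), (array([ 28.2, 125.7]), 4162, np.int32(64), np.int32(91)), (array([459. , 237.7]), 2624, np.int32(61), np.int32(57))]
[(array([321.2, 257.4]), 10094, 8497, array([0.5956, 0.0254])), (array([607.4, 247.9]), 5487, 9279, array([0.5907, 0.1968]))]
{'t': 16.93, 'shift': array([-0.002,  0.065,  0.004]), 'turn': np.float64(0.0004), 'dyaw_deg': np.float64(-0.1), 'cur': np.float64(90.1)}
```

>>> jog_arm(
  commands=[
    [-1,-0.001,0.03,0.005,0],
    [-1,-0.001,0.045,0.005,0],
    [-1,-0.001,0.055,0.005,0],
    [-1,-0.001,0.065,0.005,0],
    [-1,-0.001,0.07,0.005,0],
    [-1,-0.001,0.07,0.005,0],
  ],
)

```text
time: 17.68
eef_pos: [0.586, 0.0252, 0.0228]
eef_rot: [-0.499, 0.499, 0.501, -0.501]
wrist_force: [-1.6, -0.2, 4.2]
grip_width: 0.0549
```

>>> jog_arm(
  commands=[
    [0.6,0,0,0,0],
    [0.6,0,0,0,0],
    [0.6,0,0,0,0],
    [0.6,0,-0.31,0,0],
    [0.6,0,-0.31,0,0],
    [-1,0,-0.31,0,0],
    [-1,0,-0.31,0,0],
    [-1,0,-0.31,0,0],
    [-1,0,-0.31,0,0],
    [-1,0,-0.31,0,0],
  ],
)

```text
time: 18.92
eef_pos: [0.586, 0.0252, 0.069]
eef_rot: [0.5, -0.499, -0.501, 0.501]
wrist_force: [0.9, 0.3, -0.2]
grip_width: -0.0001
```

```bash
python3 - <<'E'
from h import *
d=get_image("wrist"); s=state(); print(s["eef_pos"],s["grip_width"],caps(d,.018,2000),caps(d,.021,2000))
cv2.imwrite("pics/w10.png",d["image"]); to((.587,.025,.047))
E
```

```text
[0.58601777 0.02516583 0.06904096] 4.3905216793300075e-05 [(array([321.5, 218.6]), 4589, 6300, array([0.5813, 0.0256])), (array([568.2, 227.4]), 5026, 6661, array([0.5883, 0.1982]))] [(array([321.5, 218.6]), 4589, 6514, array([0.5802, 0.0256])), (array([568.2, 227.4]), 5026, 6888, array([0.5871, 0.1953]))]
{'t': 18.98, 'shift': array([-0.001,  0.147, -0.007])}
```

View pics/w10.png

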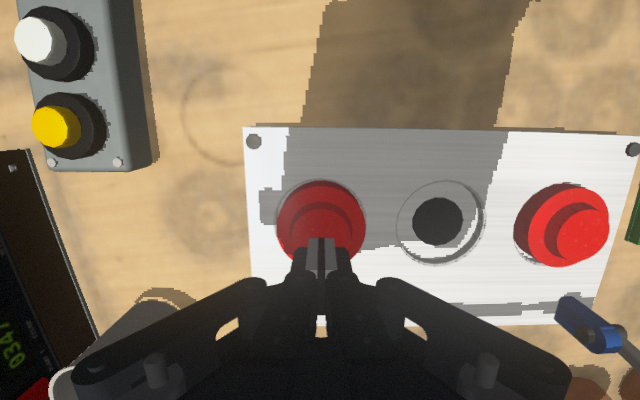

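Both caps sit in their nests, at (320,220) and (568,227). Pressing the second one now.

>>> jog_arm(
  commands=[
    [-1,0,0.1,-0.007,0],
    [-1,0,0.12,-0.007,0],
    [-1,0,0.13,-0.007,0],
    [-1,0,0.14,-0.007,0],
    [-1,0,0.145,-0.007,0],
    [-1,0,0.15,-0.007,0],
    [-1,0,0.15,-0.007,0],
  ],
)

```text
time: 19.85
eef_pos: [0.5869, 0.0252, 0.0478]
eef_rot: [-0.499, 0.499, 0.501, -0.501]
wrist_force: [-5.2, 0.7, 16.2]
grip_width: -0.0001
```

Home as well, with the top at 47.8 mm at 16 N. Next I'll locate the clamp handle from the top and scene cameras.

>>> jog_arm(
  commands=[
    [-1,0,0.008,0,0],
    [-1,0,0.008,0,0],
    [-1,0,-0.5,0,0],
    [-1,0,-0.5,0,0],
    [-1,0,-0.5,0.3,0],
    [-1,0,-1,0.3,0],
    [-1,0,-1,0.3,0],
  ],
)

```text
time: 20.72
eef_pos: [0.5429, 0.025, 0.1995]
eef_rot: [-0.498, 0.501, 0.502, -0.499]
wrist_force: [0.2, -0.8, -0.1]
grip_width: -0.0001
```

```bash
python3 - <<'E'
from h import *
np.set_printoptions(suppress=True,precision=4)
t=get_image("top"); s=get_image("scene")
rt=red(t["image"],80); rs=red(s["image"],80)
print([(r[0],r[1],r[2].tolist()) for r in rt],[(r[0],r[1],r[2].tolist()) for r in rs])
for r in rt:
    if abs(r[1][1]-147)<5 and abs(r[1][0]-286)<25:
        for q in rs:
            if q[1][1]<165 and q[1][0]<420: print(r[1],q[1],tri([(t,r[1]),(s,q[1])]),at_z(t,r[1],.18))
print("bottles",[at_z(t,(c,135),0) for c in(232,286,315)],[at_z(t,(c,105),.2) for c in(232,286,315)])
th=np.linspace(1.5,1.9,5); print([( .6577+.125*-np.cos(a), .054+.125*np.sin(a)) for a in th])
print(state()["eef_pos"],state()["qpos"]); to((.6,.11,.23),0)
E
```

```text
[(1968, array([567.5,  61.8]), [542, 36, 51, 55]), (289, array([260.6, 192.5]), [251, 183, 20, 20]), (235, array([612.6,  34.4]), [606, 12, 14, 41])] [(884, array([626.1, 129.7]), [603, 103, 37, 42]), (259, array([324.1, 205.7]), [314, 198, 21, 16]), (208, array([281.9, 186.8]), [273, 180, 19, 14]), (109, array([328.4, 140.2]), [319, 136, 20, 10])]
bottles [array([0.7722, 0.2881, 0.    ]), array([0.77  , 0.1238, 0.    ]), array([0.7689, 0.0357, 0.    ])] [array([0.7806, 0.244 , 0.2   ]), array([0.7786, 0.1072, 0.2   ]), array([0.7777, 0.0338, 0.2   ])]
[(np.float64(0.648857849791537), np.float64(0.1786868733255068)), (np.float64(0.661349940287661), np.float64(0.17894670038018815)), (np.float64(0.6738055617869405), np.float64(0.17795810130655856)), (np.float64(0.6861002618366359), np.float64(0.1757309538597744)), (np.float64(0.6981111958579379), np.float64(0.17228751096092682))]
[0.5427 0.025  0.1977] [-0.0756  0.4133  1.8014  0.0001  0.9241 -1.6488]
{'t': 20.82, 'shift': array([ 0.565, -0.214, -0.384]), 'turn': np.float64(-0.2496), 'dyaw_deg': np.float64(89.9), 'cur': np.float64(90.1)}
```

>>> jog_arm(
  commands=[
    [-1,0.56,-0.3,-0.3,0.25],
    [-1,0.56,-0.3,-0.3,0.25],
    [-1,0.56,-0.3,-0.3,0.25],
    [-1,0.56,-0.3,-0.3,0.25],
    [-0.3,0.56,-0.3,-0.3,0.25],
    [-0.3,0.56,-0.3,-0.3,0.25],
    [-0.3,0.56,-0.3,-0.3,0.25],
    [-0.3,0.56,-0.3,-0.3,0.25],
    [-0.3,0.56,-0.3,-0.3,0.25],
    [-0.3,0.56,-0.3,-0.3,0.25],
  ],
)

```text
time: 22.08
eef_pos: [0.5867, 0.1091, 0.2398]
eef_rot: [-0.707, 0.707, 0.0, -0.002]
wrist_force: [-0.6, 1.0, -0.8]
grip_width: 0.0299
```

```bash
python3 - <<'E'
from h import *
np.set_printoptions(suppress=True,precision=4)
t=get_image("top"); s=get_image("scene"); w=get_image("wrist")
print(tri([(t,(286,147.5)),(s,(323.2,138.6))]),at_z(t,(286,147.5),.178),at_z(t,(286,147.5),.185))
st=state(); print(st["eef_pos"],st["grip_width"],st["qpos"])
print([(r[0],r[1],r[2].tolist(),at_z(w,r[1],.178)) for r in red(w["image"],200)])
cv2.imwrite("pics/w11.png",w["image"]); pickle.dump(w,open("v11.pkl","wb"))
E
```

```text
(array([0.6748, 0.1087, 0.1756]), np.float64(0.0003808533546652439)) [0.6738 0.1088 0.178 ] [0.6716 0.1082 0.185 ]
[0.5868 0.1091 0.2408] 0.029904739288517522 [0.0732 0.4419 1.618  0.0001 1.0828 0.0693]
[(2122, array([434. , 211.1]), [419, 147, 32, 133], array([0.6737, 0.1131, 0.178 ])), (1931, array([320.4, 105. ]), [296, 80, 49, 51], array([0.5873, 0.1888, 0.178 ])), (1286, array([319.2, 241. ]), [298, 221, 43, 40], array([0.5868, 0.0884, 0.178 ]))]
```

View pics/w11.png

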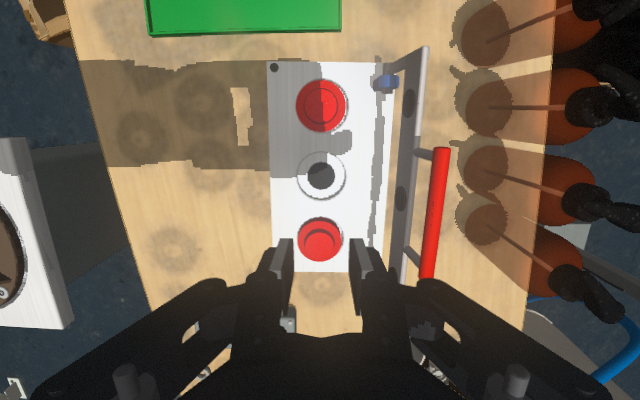

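Both caps are home, and the handle bar is at (434,211), that is x 0.674, y 0.109, z 0.177. I'll go above it and pinch it.

>>> jog_arm(
  commands=[
    [-0.3,0.58,-0.05,0,0],
    [-0.3,0.58,-0.05,0,0],
    [-0.3,0.58,-0.05,0,0],
    [-0.3,0.58,0.35,0,0],
    [-0.3,0.58,0.53,0,0],
    [-0.3,0.58,0.53,0,0],
  ],
)

```text
time: 22.98
eef_pos: [0.6724, 0.1094, 0.1602]
eef_rot: [-0.707, 0.707, -0.0, -0.003]
wrist_force: [-0.6, 0.1, 0.4]
grip_width: 0.0299
```

>>> jog_arm(
  commands=[
    [-1,0,0,0,0],
    [-1,0,0,0,0],
    [-1,0,0,0,0],
    [-1,0,0,0,0],
  ],
  newtons=25,
)

```text
time: 23.48
eef_pos: [0.6743, 0.1095, 0.1636]
eef_rot: [0.707, -0.707, -0.002, 0.0]
wrist_force: [-2.6, 0.5, 6.5]
grip_width: 0.0109
```

Pinched: the opening is 10.9 mm on the 12 mm bar. I'll follow the closing arc.

>>> jog_arm(
  commands=[
    [-1,-0.16,-0.005,0,0],
    [-1,-0.33,0.024,0,0],
    [-1,-0.485,0.084,0,0],
    [-1,-0.625,0.174,0,0],
    [-1,-0.745,0.29,0,0],
    [-1,-0.839,0.427,0,0],
    [-1,-0.903,0.581,0,0],
    [-1,-0.931,0.702,0,0],
    [-1,-0.939,0.8,0,0],
    [-1,-0.939,0.81,0,0],
  ],
  newtons=25,
)

```text
time: 24.72
eef_pos: [0.5315, 0.1096, 0.0399]
eef_rot: [0.707, -0.707, 0.0, 0.002]
wrist_force: [-8.1, 5.4, 2.7]
grip_width: 0.0109
```

```bash
python3 - <<'E'
from h import *
s=state(); print(s["eef_pos"],s["grip_width"],s["wrist_force"])
d=get_image("scene"); cv2.imwrite("pics/s2.png",cv2.resize(d["image"][110:270,200:420],None,fx=3,fy=3))
E
```

```text
[0.53153596 0.10963295 0.03990175] 0.010886766809638659 [-8.09022137  5.44184822  2.67069098]
```

View pics/s2.png

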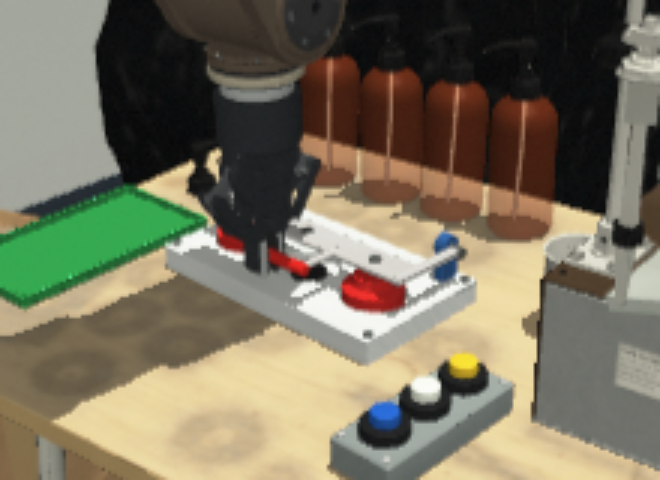

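The bar lies level over both caps with the fingers on the handle. I'll press a little further against the stop.

>>> jog_arm(
  commands=[
    [-1,0.006,0.015,0,0],
    [-1,0.006,0.03,0,0],
    [-1,0.006,0.03,0,0],
  ],
)

```text
time: 25.15
eef_pos: [0.5314, 0.1096, 0.0366]
eef_rot: [0.707, -0.707, 0.001, 0.003]
wrist_force: [-14.6, 6.0, 12.1]
grip_width: 0.0105
```

>>> jog_arm(
  commands=[
    [-0.4,0.006,-0.01,0,0],
    [-0.4,0.006,-0.01,0,0],
    [-0.4,0.006,-0.01,0,0],
    [-0.4,0.006,-0.35,0,0],
    [-1,0.006,-0.35,0,0],
    [-1,0.006,-0.35,0,0],
    [-1,0.006,-0.35,0,0],
  ],
)

```text
time: 26.02
eef_pos: [0.5344, 0.109, 0.0877]
eef_rot: [-0.707, 0.707, 0.0, -0.001]
wrist_force: [-0.6, 0.6, 0.4]
grip_width: -0.0
```

>>> jog_arm(
  commands=[
    [-1,0,0.15,0,0],
    [-1,0,0.18,0,0],
    [-1,0,0.2,0,0],
    [-1,0,0.2,0,0],
  ],
)

```text
time: 26.52
eef_pos: [0.5344, 0.109, 0.0612]
eef_rot: [-0.707, 0.707, 0.001, -0.001]
wrist_force: [-11.7, -2.5, 42.7]
grip_width: -0.0
```

The handle stops hard at 61 mm, so the clamp is closed. On to the buttons: first yellow.

>>> jog_arm(
  commands=[
    [-1,0,-0.2,0,0],
    [-1,0,-0.25,0,0],
    [-1,-0.05,-0.25,-0.8,0],
    [-1,-0.05,-0.25,-0.8,0],
    [-1,-0.05,-0.25,-0.8,0],
  ],
)

```text
time: 27.15
eef_pos: [0.5272, -0.014, 0.0953]
eef_rot: [0.707, -0.707, 0.001, -0.0]
wrist_force: [-0.7, 0.5, -0.4]
grip_width: 0.0001
```

>>> jog_arm(
  commands=[
    [-1,-0.05,0,-0.785,0],
    [-1,-0.05,0,-0.785,0],
    [-1,-0.05,0,-0.785,0],
    [-1,-0.05,0,-0.785,0],
  ],
)

```text
time: 27.65
eef_pos: [0.5202, -0.1279, 0.0956]
eef_rot: [0.707, -0.707, -0.0, 0.001]
wrist_force: [0.5, 0.4, -0.6]
grip_width: -0.0001
```

```bash
python3 - <<'E'
from h import *
to((.5195,-.1287,.0445),0)
t=get_image("top")
for n,lo,hi in(("yellow",(20,150,120),(35,255,255)),("blue",(105,150,60),(125,255,255))):
    print(n,[(b[0],b[1],at_z(t,b[1],.052).round(4)) for b in blobs(t["image"],lo,hi,20)][:5])
E
```

```text
{'t': 27.65, 'shift': array([-0.004,  0.34 , -0.006]), 'turn': np.float64(0.0004), 'dyaw_deg': np.float64(-0.1), 'cur': np.float64(0.1)}
yellow []
blue []
```

>>> jog_arm(
  commands=[
    [-1,-0.004,0.25,-0.006,0],
    [-1,-0.004,0.31,-0.006,0],
    [-1,-0.004,0.335,-0.006,0],
    [-1,-0.004,0.348,-0.006,0],
    [-1,-0.004,0.348,-0.006,0],
  ],
)

```text
time: 28.32
eef_pos: [0.5196, -0.1285, 0.0458]
eef_rot: [0.707, -0.707, -0.001, 0.001]
wrist_force: [-6.0, 8.0, 19.0]
grip_width: 0.0001
```

Yellow is fully in (stop at 45.8 mm, 19 N). Blue is next.

>>> jog_arm(
  commands=[
    [-1,0,-0.3,0,0],
    [-1,0,-0.3,0,0],
    [-1,-0.611,-0.3,0.005,0],
    [-1,-0.611,-0.3,0.005,0],
    [-1,-0.611,-0.3,0.005,0],
    [-1,-0.611,-0.1,0.005,0],
    [-1,-0.611,-0.03,0.005,0],
    [-1,-0.611,-0.01,0.005,0],
    [-1,-0.611,0,0.005,0],
    [-1,-0.611,0,0.005,0],
  ],
)

```text
time: 29.58
eef_pos: [0.4291, -0.1292, 0.0457]
eef_rot: [-0.707, 0.707, 0.002, -0.0]
wrist_force: [-3.7, 2.9, 26.2]
grip_width: -0.0
```

Blue is fully in (45.7 mm, 26 N). White is next.

>>> jog_arm(
  commands=[
    [-1,0,-0.3,0,0],
    [-1,0,-0.3,0,0],
    [-1,0.3,-0.3,0.005,0],
    [-1,0.3,-0.3,0.005,0],
    [-1,0.3,-0.1,0.005,0],
    [-1,0.3,-0.03,0.005,0],
    [-1,0.3,-0.01,0.005,0],
    [-1,0.3,0,0.005,0],
    [-1,0.3,0,0.005,0],
  ],
)

```text
time: 30.7
eef_pos: [0.4724, -0.1278, 0.0457]
eef_rot: [0.707, -0.707, -0.001, 0.001]
wrist_force: [-9.7, 4.6, 27.7]
grip_width: 0.0007
```

>>> jog_arm(
  commands=[
    [-1,0,-0.35,0,0],
    [-1,0,-0.35,0,0],
    [-1,0.2,-0.35,0.8,0],
    [-1,0.2,-0.35,0.8,0],
    [-1,0.2,-0.35,0.8,0],
  ],
)

```text
time: 31.32
eef_pos: [0.5028, -0.0049, 0.096]
eef_rot: [0.707, -0.707, -0.002, 0.003]
wrist_force: [0.5, 0.0, 0.4]
grip_width: -0.0003
```

```bash
python3 - <<'E'
from h import *
w=get_image("wrist"); cv2.imwrite("pics/w12.png",w["image"])
to((.5325,.1095,.1),0); to((.5325,.1095,.0405),0)
print([(r[0],r[1],at_z(w,r[1],.056).round(4)) for r in red(w["image"],200)])
E
```

```text
{'t': 31.38, 'shift': array([ 0.204, -0.027,  0.773]), 'turn': np.float64(0.0009), 'dyaw_deg': np.float64(-0.3), 'cur': np.float64(0.3)}
{'t': 31.38, 'shift': array([0.205, 0.37 , 0.773]), 'turn': np.float64(0.0009), 'dyaw_deg': np.float64(-0.3), 'cur': np.float64(0.3)}
[(1876, array([372.1,  64.1]), array([0.5336, 0.0972, 0.056 ])), (856, array([406. , 173.9]), array([0.5591, 0.0317, 0.056 ]))]
```

View pics/w12.png

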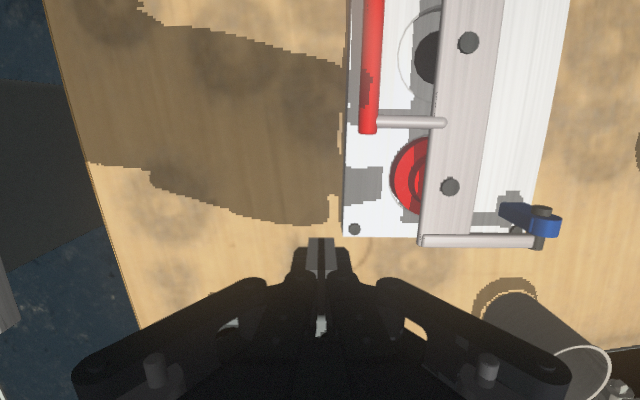

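White is fully in (45.7 mm, 28 N). The picture shows the clamp still closed, with the handle along (372,64). I'll pinch it again to open.

>>> jog_arm(
  commands=[
    [-0.35,0.204,-0.03,0.773,0],
    [-0.35,0.204,-0.03,0.773,0],
    [-0.35,0.204,-0.03,0.773,0],
    [-0.35,0.204,-0.03,0.773,0],
    [-0.35,0.204,0.25,0.773,0],
    [-0.35,0.204,0.36,0.773,0],
    [-0.35,0.204,0.36,0.773,0],
  ],
)

```text
time: 32.25
eef_pos: [0.5327, 0.1067, 0.0417]
eef_rot: [-0.707, 0.707, -0.001, -0.001]
wrist_force: [-0.1, -0.8, -0.2]
grip_width: 0.0281
```

>>> jog_arm(
  commands=[
    [-1,0,0,0,0],
    [-1,0,0,0,0],
    [-1,0,0,0,0],
    [-1,0,0,0,0],
  ],
  newtons=25,
)

```text
time: 32.75
eef_pos: [0.5314, 0.1073, 0.0431]
eef_rot: [-0.707, 0.707, -0.0, -0.002]
wrist_force: [-8.6, -5.5, -0.4]
grip_width: 0.0108
```

>>> jog_arm(
  commands=[
    [-1,0.009,-0.111,0,0],
    [-1,0.037,-0.233,0,0],
    [-1,0.102,-0.386,0,0],
    [-1,0.196,-0.523,0,0],
    [-1,0.315,-0.639,0,0],
    [-1,0.455,-0.729,0,0],
    [-1,0.611,-0.789,0,0],
    [-1,0.775,-0.818,0,0],
    [-1,0.95,-0.811,0,0],
    [-1,0.97,-0.81,0,0],
  ],
  newtons=30,
)

```text
time: 34.0
eef_pos: [0.6799, 0.1071, 0.1659]
eef_rot: [-0.707, 0.707, 0.002, 0.0]
wrist_force: [-3.5, -6.4, 8.0]
grip_width: 0.0108
```

>>> jog_arm(
  commands=[
    [-1,0,0,0,0],
    [-0.35,0,0,0,0],
    [-0.35,0,0,0,0],
    [-0.35,0,0,0,0],
    [-0.35,0,-0.35,0,0],
    [-0.35,0,-0.5,0,0],
  ],
)

```text
time: 34.75
eef_pos: [0.6792, 0.1084, 0.2417]
eef_rot: [0.707, -0.707, -0.002, -0.0]
wrist_force: [-0.8, -0.3, -0.6]
grip_width: 0.0279
```

>>> jog_arm(
  commands=[
    [-0.3,-0.6,-0.1,0,0],
    [-0.3,-0.6,-0.1,0,0],
    [-0.3,-0.6,-0.1,0,0],
  ],
)

```text
time: 35.12
eef_pos: [0.5875, 0.1082, 0.2551]
eef_rot: [0.707, -0.707, -0.001, 0.001]
wrist_force: [-0.3, 0.6, 0.4]
grip_width: 0.0297
```

```bash
python3 - <<'E'
from h import *
w=get_image("wrist"); cv2.imwrite("pics/w13.png",w["image"]); s=state(); print(s["eef_pos"],s["grip_width"])
print(caps(w,.015,600)); print([(r[0],r[1],at_z(w,r[1],.178).round(4)) for r in red(w["image"],200)])
E
```

```text
[0.58860552 0.1081456  0.25471679] 0.02981184325514521
[(array([319.2, 105.2]), 1821, 1888, array([0.5869, 0.1945])), (array([434.8, 205.1]), 1903, 1611, array([0.7442, 0.067 ])), (array([318.3, 235.6]), 1300, 1465, array([0.5858, 0.0224]))]
[(1891, array([434.9, 205.1]), array([0.681 , 0.1124, 0.178 ])), (1767, array([319.3, 104.9]), array([0.5875, 0.1887, 0.178 ])), (1189, array([318.4, 236.3]), array([0.5869, 0.0852, 0.178 ]))]
```

View pics/w13.png

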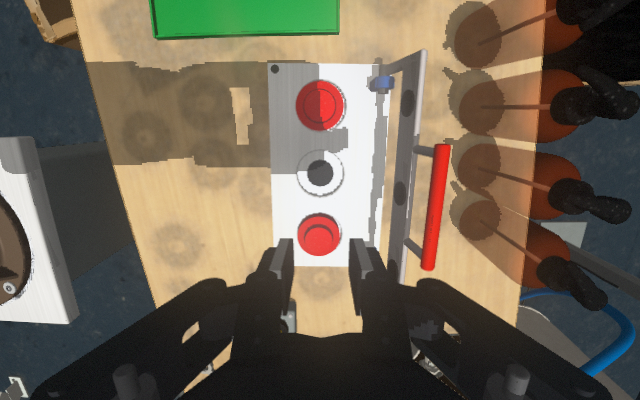

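The clamp is open and upright, and both caps are still in their nests at (319,105) and (318,236). I'll turn the gripper back and fetch cap 0.

>>> jog_arm(
  commands=[
    [1,-0.008,0.2,0.575,-0.25],
    [1,-0.008,0.2,0.575,-0.25],
    [1,-0.008,0.2,0.575,-0.25],
    [1,-0.008,0.2,0.575,-0.25],
    [1,-0.008,0.2,0.575,-0.25],
    [1,-0.008,0.2,0.575,-0.25],
    [1,-0.008,0.2,0.575,-0.25],
    [1,-0.008,0.2,0.575,-0.25],
    [1,-0.008,0.6,0.575,-0.25],
    [1,-0.008,0.96,0.575,-0.25],
  ],
  newtons=40,
)

```text
time: 36.42
eef_pos: [0.5882, 0.1943, 0.1081]
eef_rot: [-0.499, 0.499, 0.501, -0.501]
wrist_force: [1.4, -0.7, 0.2]
grip_width: 0.0855
```

```bash
python3 - <<'E'
from h import *
w=get_image("wrist"); s=state(); print(s["eef_pos"],s["grip_width"])
print(caps(w,.015,600)); to((.587,.1947,.0225),np.pi/2)
E
```

```text
[0.58515283 0.19355216 0.10109716] 0.08504328138881778
[(array([111.2, 204.7]), 3700, 4571, array([0.5878, 0.0195])), (array([322.1, 211. ]), 3859, 4207, array([0.5919, 0.1953]))]
{'t': 36.48, 'shift': array([ 0.009,  0.524, -0.017]), 'turn': np.float64(0.0004), 'dyaw_deg': np.float64(-0.1), 'cur': np.float64(90.1)}
```

>>> jog_arm(
  commands=[
    [1,0,0,0,0],
    [1,0,0,0,0],
  ],
)

```text
time: 36.72
eef_pos: [0.5887, 0.1945, 0.112]
eef_rot: [-0.499, 0.5, 0.501, -0.5]
wrist_force: [0.2, -0.4, -0.3]
grip_width: 0.0857
```

```bash
python3 - <<'E'
from h import *
w=get_image("wrist"); s=state(); print(s["eef_pos"],s["grip_width"])
print(caps(w,.015,600)); to((.587,.1947,.0225),np.pi/2)
E
```

```text
[0.58855937 0.19452349 0.11218761] 0.08495593366615471
[(array([114.1, 202.8]), 3611, 4432, array([0.5877, 0.0196])), (array([321.7, 208.6]), 3764, 4081, array([0.5917, 0.1953]))]
{'t': 36.77, 'shift': array([0.001, 0.598, 0.012]), 'turn': np.float64(0.0004), 'dyaw_deg': np.float64(-0.1), 'cur': np.float64(90.1)}
```

>>> jog_arm(
  commands=[
    [1,0.001,0.4,0.008,0],
    [1,0.001,0.58,0.008,0],
    [1,0.001,0.595,0.008,0],
    [-1,0.001,0.595,0.008,0],
    [-1,0.001,0.595,0.008,0],
    [-1,0.001,0.595,0.008,0],
    [-1,0.001,0.595,0.008,0],
    [-1,0.001,0.595,0.008,0],
  ],
  newtons=40,
)

```text
time: 37.78
eef_pos: [0.5871, 0.1946, 0.0232]
eef_rot: [-0.499, 0.5, 0.502, -0.499]
wrist_force: [-2.2, -1.0, 8.7]
grip_width: 0.0552
```

>>> jog_arm(
  commands=[
    [-1,0,-0.1,0,0],
    [-1,0,-0.3,0,0],
    [-1,0,-0.55,0,0],
    [-1,0,-0.55,0,0],
    [-1,0,-0.55,0,0],
  ],
)

```text
time: 38.4
eef_pos: [0.586, 0.1943, 0.1038]
eef_rot: [-0.499, 0.5, 0.501, -0.5]
wrist_force: [0.4, -0.2, -0.4]
grip_width: 0.0547
```

```bash
python3 - <<'E'
from h import *
w=get_image("wrist"); s=state(); p=s["eef_pos"]; print(p,s["grip_width"])
for o in(-.004,-.006,-.008,-.01): print(o,[c for c in caps(w,p[2]+o,600) if c[0][0]>250])
to((.54,.345,.09),np.pi/2)
E
```

```text
[0.58578909 0.19430131 0.10313869] 0.05522078398061904
-0.004 [(array([321.8, 261.4]), 9442, 10391, array([0.5889, 0.1948]))]
-0.006 [(array([321.8, 261.4]), 9442, 10089, array([0.59  , 0.1948]))]
-0.008 [(array([321.8, 261.4]), 9442, 9801, array([0.591 , 0.1948]))]
-0.01 [(array([321.8, 261.4]), 9442, 9525, array([0.5921, 0.1948]))]
{'t': 38.45, 'shift': array([1.005, 0.088, 0.303]), 'turn': np.float64(0.0004), 'dyaw_deg': np.float64(-0.1), 'cur': np.float64(90.1)}
```

>>> jog_arm(
  commands=[
    [-1,1.0,0,0.31,0],
    [-1,1.0,0,0.31,0],
    [-1,1.0,0,0.31,0],
    [-1,1.0,0,0.31,0],
    [-1,1.0,0.4,0.31,0],
    [-1,1.0,0.57,0.31,0],
    [-1,1.0,0.59,0.31,0],
    [-1,1.0,0.6,0.31,0],
    [-1,1.0,0.607,0.31,0],
  ],
)

```text
time: 39.58
eef_pos: [0.5399, 0.3442, 0.0133]
eef_rot: [-0.499, 0.5, 0.501, -0.5]
wrist_force: [-0.2, -0.4, -1.3]
grip_width: 0.0553
```

>>> jog_arm(
  commands=[
    [-1,0,0.006,0,0],
    [-1,0,0.012,0,0],
    [-1,0,0.014,0,0],
  ],
)

```text
time: 39.95
eef_pos: [0.5395, 0.3444, 0.0112]
eef_rot: [-0.499, 0.5, 0.501, -0.5]
wrist_force: [-2.8, -1.5, 11.5]
grip_width: 0.0547
```

Touchdown at 11.5 N. I'll release, then go back for the cap in nest 2.

>>> jog_arm(
  commands=[
    [0.7,0,-0.003,0,0],
    [0.7,0,-0.003,0,0],
    [0.7,0,-0.003,0,0],
    [0.7,0,-0.3,0,0],
    [0.7,0,-0.65,0,0],
    [0.7,0,-0.65,0,0],
  ],
)

```text
time: 40.7
eef_pos: [0.5407, 0.3451, 0.1115]
eef_rot: [-0.499, 0.5, 0.503, -0.498]
wrist_force: [-0.1, 0.2, -0.6]
grip_width: 0.0723
```

```bash
python3 - <<'E'
from h import *
w=get_image("wrist"); s=state(); p=s["eef_pos"]; print(p,s["grip_width"])
print(caps(w,.003,600)); to((.5875,.0247,.11),np.pi/2)
E
```

```text
[0.53976653 0.34457965 0.10919164] 0.0723020437996317
[(array([321.1, 204.9]), 3331, 3724, array([0.5443, 0.3456]))]
{'t': 40.75, 'shift': array([-2.133, -0.008, -0.313]), 'turn': np.float64(0.0004), 'dyaw_deg': np.float64(-0.1), 'cur': np.float64(90.1)}
```

>>> jog_arm(
  commands=[
    [0.7,-0.711,0,-0.104,0],
    [0.7,-0.711,0,-0.104,0],
    [0.7,-0.711,0,-0.104,0],
  ],
)

```text
time: 41.12
eef_pos: [0.555, 0.2349, 0.1062]
eef_rot: [0.501, -0.5, -0.499, 0.501]
wrist_force: [0.2, 0.2, -0.4]
grip_width: 0.0729
```

>>> jog_arm(
  commands=[
    [1,-0.711,0,-0.104,0],
    [1,-0.711,0,-0.104,0],
    [1,-0.711,0,-0.104,0],
  ],
)

```text
time: 41.5
eef_pos: [0.571, 0.1292, 0.1065]
eef_rot: [0.5, -0.5, -0.499, 0.5]
wrist_force: [0.3, 0.6, 0.0]
grip_width: 0.0853
```

>>> jog_arm(
  commands=[
    [1,-0.711,0,-0.104,0],
    [1,-0.711,0,-0.104,0],
    [1,-0.711,0,-0.104,0],
    [1,-0.711,0,-0.104,0],
    [1,-0.711,0,-0.104,0],
  ],
)

```text
time: 42.12
eef_pos: [0.5865, 0.0261, 0.1073]
eef_rot: [0.499, -0.499, -0.501, 0.501]
wrist_force: [-0.3, 0.8, -0.0]
grip_width: 0.085
```

```bash
python3 - <<'E'
from h import *
w=get_image("wrist"); s=state(); p=s["eef_pos"]; print(p,s["grip_width"])
print(caps(w,.015,600)); to((.5875,.0247,.0225),np.pi/2)
E
```

```text
[0.58663559 0.02589384 0.10739939] 0.08518624944375662
[(array([320.2, 207.3]), 4006, 4266, array([0.5867, 0.0255]))]
{'t': 42.17, 'shift': array([-0.008,  0.566, -0.006]), 'turn': np.float64(0.0007), 'dyaw_deg': np.float64(-0.2), 'cur': np.float64(90.2)}
```

>>> jog_arm(
  commands=[
    [1,-0.006,0.4,-0.003,0],
    [1,-0.006,0.55,-0.003,0],
    [1,-0.006,0.565,-0.003,0],
    [-1,-0.006,0.565,-0.003,0],
    [-1,-0.006,0.565,-0.003,0],
    [-1,-0.006,0.565,-0.003,0],
    [-1,-0.006,0.565,-0.003,0],
    [-1,-0.006,0.565,-0.003,0],
  ],
  newtons=40,
)

```text
time: 43.18
eef_pos: [0.5879, 0.0237, 0.0245]
eef_rot: [-0.499, 0.5, 0.501, -0.5]
wrist_force: [-1.4, 0.6, 5.0]
grip_width: 0.0546
```

>>> jog_arm(
  commands=[
    [-1,0,-0.1,0,0],
    [-1,0,-0.3,0,0],
    [-1,0,-0.55,0,0],
    [-1,0,-0.55,0,0],
    [-1,0,-0.55,0,0],
  ],
)

```text
time: 43.8
eef_pos: [0.5871, 0.0235, 0.1059]
eef_rot: [-0.499, 0.5, 0.501, -0.5]
wrist_force: [-1.0, -0.4, -0.9]
grip_width: 0.0544
```

```bash
python3 - <<'E'
from h import *
w=get_image("wrist"); s=state(); p=s["eef_pos"]; print(p,s["grip_width"])
for o in(-.006,-.008,-.01): print(o,[c for c in caps(w,p[2]+o,600)])
to((.445,.345,.11),np.pi/2)
E
```

```text
[0.58690172 0.02354268 0.10521456] 0.05434957093531934
-0.006 [(array([321. , 250.4]), 9568, 10339, array([0.5846, 0.0236]))]
-0.008 [(array([321. , 250.4]), 9568, 10043, array([0.5856, 0.0236]))]
-0.01 [(array([321. , 250.4]), 9568, 9760, array([0.5866, 0.0236]))]
{'t': 43.85, 'shift': array([ 2.145, -0.031,  0.941]), 'turn': np.float64(0.0004), 'dyaw_deg': np.float64(-0.1), 'cur': np.float64(90.1)}
```

>>> jog_arm(
  commands=[
    [-1,0.715,0,0.314,0],
    [-1,0.715,0,0.314,0],
    [-1,0.715,0,0.314,0],
  ],
)

```text
time: 44.22
eef_pos: [0.538, 0.1333, 0.1045]
eef_rot: [0.499, -0.498, -0.501, 0.502]
wrist_force: [1.1, -1.0, -1.0]
grip_width: 0.0544
```

>>> jog_arm(
  commands=[
    [-1,0.715,0,0.314,0],
    [-1,0.715,0,0.314,0],
    [-1,0.715,0,0.314,0],
  ],
)

```text
time: 44.6
eef_pos: [0.4913, 0.2398, 0.1047]
eef_rot: [0.499, -0.498, -0.501, 0.502]
wrist_force: [0.4, -1.1, -0.2]
grip_width: 0.0547
```

>>> jog_arm(
  commands=[
    [-1,0.715,0,0.314,0],
    [-1,0.715,0,0.314,0],
    [-1,0.715,0,0.314,0],
    [-1,0.715,0,0.314,0],
  ],
)

```text
time: 45.1
eef_pos: [0.4458, 0.3439, 0.1048]
eef_rot: [0.5, -0.5, -0.5, 0.501]
wrist_force: [-0.8, -0.7, -0.9]
grip_width: 0.0542
```

```bash
python3 - <<'E'
from h import *
w=get_image("wrist"); s=state(); p=s["eef_pos"]; print(p,s["grip_width"])
for o in(-.006,-.008,-.01): print(o,[c for c in caps(w,p[2]+o,600)])
to((.445,.345,.0125),np.pi/2)
E
```

```text
[0.44597436 0.34363461 0.10497668] 0.05439940678627943
-0.006 [(array([321.2, 260. ]), 11146, 10238, array([0.4486, 0.3441]))]
-0.008 [(array([321.2, 260. ]), 11146, 9943, array([0.4496, 0.3441]))]
-0.01 [(array([321.2, 260. ]), 11146, 9662, array([0.4506, 0.3441]))]
{'t': 45.15, 'shift': array([0.009, 0.617, 0.006]), 'turn': np.float64(0.0002), 'dyaw_deg': np.float64(-0.1), 'cur': np.float64(90.1)}
```

The red outline of the held cap grew, so it may have tilted or the lighting changed. I'll lower it slowly and watch the force.

>>> jog_arm(
  commands=[
    [-1,0.006,0.45,0.003,0],
    [-1,0.006,0.55,0.003,0],
    [-1,0.006,0.56,0.003,0],
    [-1,0.006,0.56,0.003,0],
  ],
)

```text
time: 45.65
eef_pos: [0.4456, 0.3453, 0.022]
eef_rot: [-0.5, 0.5, 0.501, -0.5]
wrist_force: [-0.7, 0.0, -0.7]
grip_width: 0.0544
```

```bash
python3 - <<'E'
from h import *
w=get_image("wrist"); s=state(); p=s["eef_pos"]; print(p,s["grip_width"],s["wrist_force"])
for o in(-.002,-.006,-.01): print(o,[c for c in caps(w,p[2]+o,600)])
a=w["image"][190:340,200:440]; 
cv2.imwrite("pics/w14.png",cv2.resize(a,None,fx=3,fy=3))
E
```

```text
[0.44560946 0.3455652  0.02235475] 0.05420936729371339 [0.34193951 0.60130957 0.272926  ]
-0.002 [(array([321.1, 249.7]), 9575, 11149, array([0.4403, 0.3454]))]
-0.006 [(array([321.1, 249.7]), 9575, 10502, array([0.4423, 0.3454]))]
-0.01 [(array([321.1, 249.7]), 9575, 9910, array([0.4442, 0.3454]))]
```

View pics/w14.png

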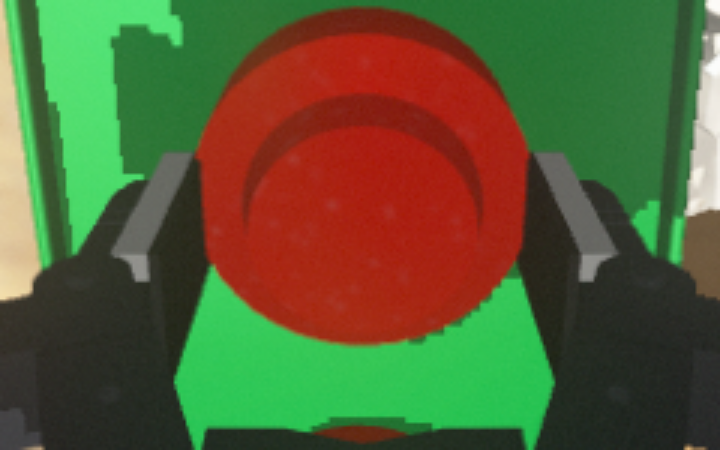

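The cap is level. The bigger outline was the other cap, just visible at the bottom edge at (360,432) in the crop. Setting it down.

>>> jog_arm(
  commands=[
    [-1,0,0.04,0,0],
    [-1,0,0.055,0,0],
    [-1,0,0.063,0,0],
    [-1,0,0.068,0,0],
    [-1,0,0.068,0,0],
  ],
)

```text
time: 46.32
eef_pos: [0.4448, 0.3459, 0.0125]
eef_rot: [-0.499, 0.499, 0.501, -0.5]
wrist_force: [-4.3, -3.7, 16.8]
grip_width: 0.0542
```

>>> jog_arm(
  commands=[
    [0.7,0,-0.006,0,0],
    [0.7,0,-0.006,0,0],
    [0.7,0,-0.006,0,0],
    [0.7,0,-0.3,0,0],
    [0.7,0,-0.7,0,0],
    [0.7,0,-0.9,0,0],
    [0.7,0,-0.9,0,0],
  ],
)

```text
time: 47.2
eef_pos: [0.4454, 0.3463, 0.1483]
eef_rot: [-0.499, 0.5, 0.502, -0.499]
wrist_force: [0.2, -0.5, -0.8]
grip_width: 0.0727
```

>>> jog_arm(
  commands=[
    [0.7,0,-0.4,0.2,0],
    [0.7,0,-0.4,0.2,0],
    [0.7,0,-0.4,0.2,0],
    [0.7,0,-0.4,0.2,0],
  ],
)

```text
time: 47.7
eef_pos: [0.4147, 0.3455, 0.2046]
eef_rot: [0.5, -0.499, -0.5, 0.501]
wrist_force: [0.4, 0.9, -0.2]
grip_width: 0.0726
```

```bash
python3 - <<'E'
from h import *
w=get_image("wrist"); s=state(); print(s["time"],s["eef_pos"],s["wrist_force"])
print("wrist caps",caps(w,.003,400))
names=["beaker","spanner","pump","clamp_handle"]
Z=dict(beaker=.04,spanner=.005,pump=.03,clamp_handle=.18)
t,o=look("top",names+["cap_a"])
for n in names: print(n,[(p,at_z(t,q,Z[n]).round(3)) for p,q in o[n]])
print(o["cap_a"],[r[:2] for r in red(t["image"])])
E
```

```text
47.75 [0.41473201 0.34548712 0.20462657] [-0.12270758 -0.70920181  0.99505114]
wrist caps [(array([321.2, 203.8]), 1788, 1932, array([0.4439, 0.3457])), (array([320. , 279.2]), 1395, 1667, array([0.5473, 0.3444]))]
beaker [(0.93, array([ 0.702, -0.133,  0.04 ]))]
spanner [(0.57, array([ 0.426, -0.298,  0.005])), (0.55, array([0.505, 0.337, 0.005]))]
pump [(0.73, array([ 0.431, -0.131,  0.03 ])), (0.42, array([0.666, 0.353, 0.03 ]))]
clamp_handle [(0.73, array([0.655, 0.103, 0.18 ]))]
[(0.65, (208.832, 241.4)), (0.58, (211.968, 210.0)), (0.58, (288.512, 156.0))] [(1967, array([567.5,  61.8])), (306, array([209.4, 208.9])), (254, array([209.2, 242.7])), (164, array([286. , 144.5])), (237, array([612.7,  34.6]))]
```

Both caps are in the tray. I'll compare the bystanders with the first top picture by image difference.

```bash
python3 - <<'E'
from h import *
t=get_image("top")["image"]; a=cv2.imread("pics/top0.png")
for n,(x,y,w,h) in dict(beaker=(350,132,40,40),spanner=(400,200,80,70),pump=(195,145,28,32),pump_far=(475,225,40,20),clamp=(236,138,105,34),buttons=(360,203,28,58)).items():
    d=cv2.absdiff(t[y:y+h,x:x+w],a[y:y+h,x:x+w]).max(2); print(n,int((d>25).sum()),int(d.max()))
E
```

```text
beaker 0 11
spanner 0 12
pump 0 12
pump_far 0 12
clamp 1249 137
buttons 0 12
```

The bystanders haven't moved by a pixel, the clamp stands open, and the caps stand in the tray. Handing in.

```bash
python3 -c "
from cell import *
print(sign_off(), state()['time'])"
```

```text
the job is handed in; nothing more can be done
the job is handed in; nothing more can be done
```

The job is done and handed in at about 48 s of robot time. Two caps were present; both were leak-tested and now stand in the green tray.

**What I did**
- **Caps:** I set them in the left and right nests and pressed each down. Each yielded, then stopped hard with its top at 47.8 mm, at 20 N and 16 N (nominal home height 48 mm).
- **Clamp and buttons:** I closed the clamp; pressing on the handle it stopped hard at 61 mm, near the nominal closed height. I then pressed yellow, blue and white in that order, each to a hard stop at 45.7–45.8 mm. A picture after the last button showed the clamp still closed.
- **Finish:** I reopened the clamp and moved both caps to the tray.

**Last checks**
- The wrist camera fitted the caps at about (0.444, 0.346) and (0.547, 0.344), and the last close view before release showed the second cap level and knob up. I did not view a picture after setting them down.
- The clamp handle was last seen at x ≈ 0.68, so the clamp is open.
- The final top picture matches the first around the beaker, spanner and pump head, so none of them moved.

**What went wrong or disagreed**
- My first grip on the first cap was too high, so I set it down and gripped again. That second grip was too low: the fingertips touched the jig top and the wrist force peaked at 65 N, under the 120 N limit. I lifted 1 mm and let the cap drop into its nest.
- The object detector gave stray hits, and its final beaker position was 1 cm off the first one. I relied on the picture comparison instead.

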